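# Set up the balance checker and stand the sample balls on their domes

## Task

Set up the balance checker: thread the big dark collar and then the small brass one down the trim post, each fully home. Next turn the blue trim knob until the white pointer lines up with the red mark, and only then balance every sample ball that is there, upright on its foot, on top of the metal dome with the rim of its own colour, and leave them all standing free. Do not disturb the jar, the tag box or the wrench.

Things in the scene. Friction and masses are not known exactly. Their poses are not given: they have to be found in the camera images.
- ball_blue: blue sample ball, 60 mm diameter, fixed on a flat round black foot 40 mm across; weighted low (centre of mass about 20 mm up), 66 mm tall, loose. Origin: centre of the foot's underside; the ball's centre lies 36 mm above it on its z axis, which points up through the ball. May be absent (None)
- ball_orange: orange sample ball, 60 mm diameter, fixed on a flat round black foot 40 mm across; weighted low (centre of mass about 20 mm up), 66 mm tall, loose. Origin: centre of the foot's underside; the ball's centre lies 36 mm above it on its z axis, which points up through the ball. May be absent (None)
- ball_yellow: yellow sample ball, 60 mm diameter, fixed on a flat round black foot 40 mm across; weighted low (centre of mass about 20 mm up), 66 mm tall, loose. Origin: centre of the foot's underside; the ball's centre lies 36 mm above it on its z axis, which points up through the ball. May be absent (None)
- dome_blue_top (a point): topmost point of the fixed balance dome with the blue rim: a smooth aluminium spherical cap of 60 mm radius, apex 45 mm above the bench, 114 mm across, on a disc of that colour 132 mm across and 6 mm thick. z up
- dome_orange_top (a point): topmost point of the fixed balance dome with the orange rim: a smooth aluminium spherical cap of 60 mm radius, apex 45 mm above the bench, 114 mm across, on a disc of that colour 132 mm across and 6 mm thick. z up
- dome_yellow_top (a point): topmost point of the fixed balance dome with the yellow rim: a smooth aluminium spherical cap of 60 mm radius, apex 45 mm above the bench, 114 mm across, on a disc of that colour 132 mm across and 6 mm thick. z up
- collar_big: big dark steel counterweight collar, 66 mm outside diameter, 26 mm hole, 28 mm high, loose. Origin: centre of its underside, z along the hole
- collar_small: small brass counterweight collar, 50 mm outside diameter, 26 mm hole, 28 mm high, loose. Origin: centre of its underside, z along the hole
- post_seat (a point): foot of the fixed trim post, on its axis, at the top of its grey round base (base 100 mm across, 12 mm thick) where the first collar rests. The upright steel post is 20 mm in diameter and rises 63 mm above this point, its last 9 mm tapered
- knob (a joint): angle of the blue trim knob, rad, 0 to 5, growing clockwise seen from above; each radian moves the pointer 15 mm. It stays where it is left
- knob_grip (a point): point on the trim knob's upright axis at the height to grip, 53 mm above the bench; the knob's grip is an upright blue bar 42 mm long (along this point's x axis, turning with the knob), 14 mm thick, its top 7 mm above this point and 24 mm tall above a 44 mm round skirt
- pointer_end (a point): tip of the 5 mm wide white pointer, which slides along the scale on the far half of the grey trim plate (120 x 140 mm, 16 mm thick). Turning the knob clockwise moves it along its own -y axis (to the right seen from the robot)
- mark_end (a point): tip of the 5 mm wide red mark on the same scale, facing the pointer across a 7 mm gap; its y axis runs along the scale. The pointer is on the mark when its y in this frame is 0
- paste_jar: white jar with a green lid, 60 mm across, 70 mm tall, a bystander
- tag_box: green tag box 60 x 100 x 35 mm, a bystander
- wrench: steel wrench 180 mm long lying on the bench, a bystander
Things that resemble listed ones, but are neither listed nor needed, are in the scene too. Several things look just like the collar_big: the one meant starts farthest to the robot's right. Of the things that look like the collar_small, take the one that is farthest from the robot's base at the start.

How it is judged:
On the way, in this order (a step that is already met when the one before it is completed fails the run):
1. the big collar is fully home on the post (horizontal distance between collar_big and post_seat below 0.006 m and z of collar_big in the frame of post_seat below 0.003 m and angle between collar_big's own z axis and vertical below 0.1 rad and linear speed of collar_big below 0.03 m/s), for 0.2 s.
2. the small collar is fully home on top of the big one (all of step 1 and horizontal distance between collar_small and post_seat below 0.006 m and z of collar_small in the frame of post_seat below 0.031 m and angle between collar_small's own z axis and vertical below 0.1 rad and linear speed of collar_small below 0.03 m/s), for 0.2 s.
3. the pointer is on the mark (all of step 2 and y of pointer_end in the frame of mark_end between -0.004 and 0.004 m), for 0.3 s.
4. every ball present is balanced on its dome (horizontal distance between ball_blue and dome_blue_top below 0.015 m and z of ball_blue in the frame of dome_blue_top between -0.006 and 0.008 m and angle between each of ball_blue, ball_orange, ball_yellow's own z axis and vertical below 0.35 rad and linear speed of each of ball_blue, ball_orange, ball_yellow below 0.05 m/s and horizontal distance between ball_orange and dome_orange_top below 0.015 m and z of ball_orange in the frame of dome_orange_top between -0.006 and 0.008 m and horizontal distance between ball_yellow and dome_yellow_top below 0.015 m and z of ball_yellow in the frame of dome_yellow_top between -0.006 and 0.008 m), for 0.3 s.
At the end, for the whole second after the job is handed in: Both collars are on the post, the big one resting on the base and the small one on it (each within 3 mm of its seat), the pointer is within 4 mm of the mark, and every ball present stands upright (within 20 degrees) and still on the dome of its colour, its foot's centre within 15 mm of the top (all of step 3 and all of step 4); the robot touches nothing.
It fails at once if the jar is pushed more than 3 cm (distance of paste_jar from where it was at the start of the episode above 0.03 m).
It fails at once if the tag box is pushed more than 3 cm (distance of tag_box from where it was at the start of the episode above 0.03 m).
It fails at once if the wrench is pushed more than 3 cm (distance of wrench from where it was at the start of the episode above 0.03 m).
Of ball_blue, ball_orange, ball_yellow only 2 to 3 are there at a start; the rules pass over those that are not, and their reading is None.
At some moment in a run one of collar_big, collar_small may be knocked a few centimetres aside while the robot is not near it.
It also fails if it takes over 210 s, if anything falls off the work surface, if the arm or the gripper's body presses on something with over 40 N, if the wrist force passes 120 N, or if a joint passes its speed limit or range.

## Robot

A 6-joint arm with a two-finger parallel gripper is mounted at the origin on the work surface. World frame = base frame: x ahead of the robot, y to its left, z up, the work surface at z = 0. Lengths are in m, angles in rad, forces in N, time in s.
With the tool pointing down it reaches from about 0.225 to 0.875 m from the base axis. Payload 3.4 kg.
Tool frame: the origin (TCP) lies on the mounting face of the last link; the fingertips stand 173 mm ahead of it and the grasp point (between the pads) lies 155 mm ahead of it; z points along the fingers, y is the line along which they close (so a half turn about z gives the same grasp; the last joint's range is limited). The gripper opens to 85 mm and grips with 20 to 120 N. Pads are 22 mm wide; open, the fingers measure 114 mm over their backs; the gripper's body (76 mm by 85 mm) begins 54 mm behind the grasp point. The pads swing forward as they close: fully open they stand 13 mm farther back than shut.
Start: joints at [-1.288, 0.276, 1.505, -0, 1.361, -0.121], TCP at [0.226, -0.529, 0.405] pointing down, gripper open.
Joint ranges: [-2.89, 2.89], [-0.75, 2.08], [0.22, 2.7], [-1.18, 4.32], [0.11, 2.71], [-2.7, 2.7]. Speed limits (rad/s): [2.57, 2.57, 3.14, 3.14, 3.14, 3.14].

## Interface

Orientations are given as a unit quaternion [w, x, y, z].
In Python, from rig import manip gives the robot as it stands.
- The arm moves only by the tool carry_out, never from a script. Its arguments are lists of equal length, an entry for each row: "linear": the shift along the world's x, y, z each as a share of 500 mm, from -1 to 1, a list of three; "angular": the turn, a rotation vector about the world's x, y, z each as a share of 0.08 rad, from -1 to 1, a list of three; "hand": the opening, from 0 (shut) to 1 (fully open). In form: {"linear": [[x, y, z], ...], "angular": [[rx, ry, rz], ...], "hand": [hand, ...]}. A call has 1 to 8 rows; each row shifts and turns the commanded pose from where the row before left it; what a row does not reach is not made up. A row lasts 1/12 s, in which the tool goes at most 41.7 mm and 7.16 degrees, less where a joint would pass 70% of its speed; a pose out of reach is approached as far as the arm can. A call with a number of a shift or a turn outside -1 to 1 is refused whole. A call with a gripper value outside its range is refused whole. The fingers move at their own pace and stop on an object; "force" is the grip in N (left out, the last holds). Time passes only in rows, so rows that do not move let the fingers close. It gives the time, the measured TCP pose, the force, the opening and the grip force at its end, in the units of the state.
- manip.get_state(): the state, without advancing time (a new reading comes with each control period).
- manip.get_image(name): name is "scene" or "top" or "wrist"; returns the picture (400x640x3 uint8, red, green, blue); there is no depth.
- manip.camera_params(name): a dict with "fx", "fy", "cx", "cy" (pixels), "view" (4x4, takes a point from world to camera coordinates); the wrist camera has in their place "hand_eye" (4x4, takes a point from camera to tool coordinates, whose origin is the TCP and whose axes are the flange's). Camera axes: x right, y down, z forward; pixel columns grow to the right and rows downward; lengths in m; the calibration is good to about 2 mm. A picture is of the moment at which its call begins: read the wrist's pose just before it. camera_params takes no time and is no camera call.
- manip.sign_off(): hands the job in; it is judged then, once.
The state is a dict: "clock": time; "qpos": joint angles; "qd": joint speeds; "effort": joint torques, N m; "position": TCP position; "ee_rot": TCP orientation; "contact_force": force on the tool from outside, world axes, zero at the start; "moment": the same for the moment, N m; "width": finger opening in m; "gripper_force": force on a finger pad.
Only numpy, scipy, OpenCV 4.12 (cv2) and the standard library are available. Lean on these libraries where they do the work, as an engineer would, in place of code of your own. Each camera call takes 0.05 s, during which the arm holds its last target. There are 200 camera calls.

## Working session

There is one attempt and no reset: what is moved stays moved. The work goes in short steps, Python scripts to look and compute and a tool call to move; the robot and the scene stay as the last step left them, time stands still between calls to the robot, and variables do not carry over. Pictures are saved under pics/ and viewed, at most 14 in all, crops included, and the job is handed in when it is done.

Besides the shell and the picture viewer there is one more tool, called by a JSON object that holds its "api" and its "payload". carry_out: Moves the arm, as the interface text tells. Its arguments: {"type":"object","properties":{"linear":{"type":"array"},"angular":{"type":"array"},"hand":{"type":"array"},"force":{"type":"number"}},"required":["linear","angular","hand"]}

```bash
ls; mkdir -p pics; python3 - <<'E'
from rig import manip
import cv2,numpy as np
s=manip.get_state();print(s)
for n in("scene","top","wrist"):
    im=manip.get_image(n);cv2.imwrite(f"pics/{n}0.png",im[:,:,::-1]);p=manip.camera_params(n);print(n,p)
E
```

```text
pics
{'clock': 0.0, 'qpos': array([-1.28799330e+00,  2.76598787e-01,  1.50616046e+00, -1.27824089e-06,
        1.36068686e+00, -1.21025654e-01]), 'qd': array([ 0.00023229,  0.00185416, -0.00023287,  0.00081032, -0.0009428 ,
        0.00145902]), 'effort': array([ 2.66341303e-04, -4.16776514e+01, -2.45807737e+01,  6.59116768e-05,
        1.09564973e-02, -1.37407167e-05]), 'position': array([ 0.22586145, -0.52854554,  0.40382636]), 'ee_rot': array([-9.23649047e-04,  9.79684014e-01,  2.00545191e-01, -7.55031245e-05]), 'contact_force': array([-0.52259669, -0.04222174,  1.17743686]), 'moment': array([-0.02899151,  0.00530746,  0.02337459]), 'gripper_force': 0.0, 'width': 0.08545994749414541}
scene {'fx': 433.3670478103018, 'fy': 433.3670478103018, 'cx': 311.614169363036, 'cy': 202.9489418881086, 'view': array([[-0.58276336,  0.81252189,  0.01396554,  0.31850173],
       [ 0.64066906,  0.46994229, -0.60720458, -0.33040764],
       [-0.49993001, -0.34490929, -0.79442279,  1.56164356],
       [ 0.        ,  0.        ,  0.        ,  1.        ]])}
top {'fx': 513.5950520183744, 'fy': 513.5950520183744, 'cx': 316.29857451862114, 'cy': 208.41974372006882, 'view': array([[ 0.01458173, -0.99965509, -0.0218418 ,  0.02034765],
       [-0.99629044, -0.01267292, -0.08511608,  0.5399114 ],
       [ 0.08480993,  0.02300192, -0.99613161,  1.56212928],
       [ 0.        ,  0.        ,  0.        ,  1.        ]])}
wrist {'fx': 338.3784480863912, 'fy': 338.3784480863912, 'cx': 322.37275185251065, 'cy': 198.51043033404008, 'hand_eye': array([[ 1.02973456e-03, -9.57603190e-01, -2.88088648e-01,
         7.47299827e-02],
       [ 9.99999448e-01,  1.04571168e-03,  9.84320442e-05,
         6.69167496e-04],
       [ 2.06998825e-04, -2.88088591e-01,  9.57603739e-01,
         3.09571912e-02],
       [ 0.00000000e+00,  0.00000000e+00,  0.00000000e+00,
         1.00000000e+00]])}
```

View pics/top0.png

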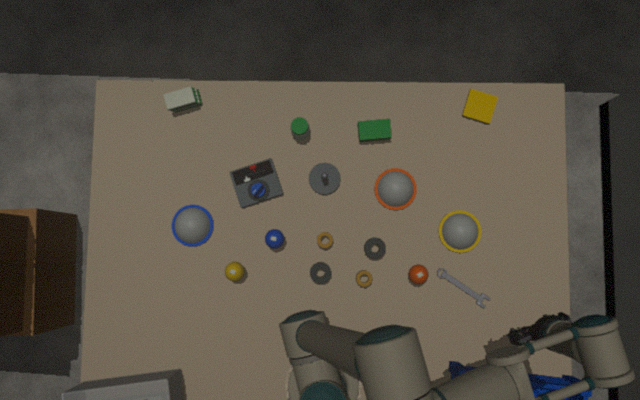

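View pics/scene0.png

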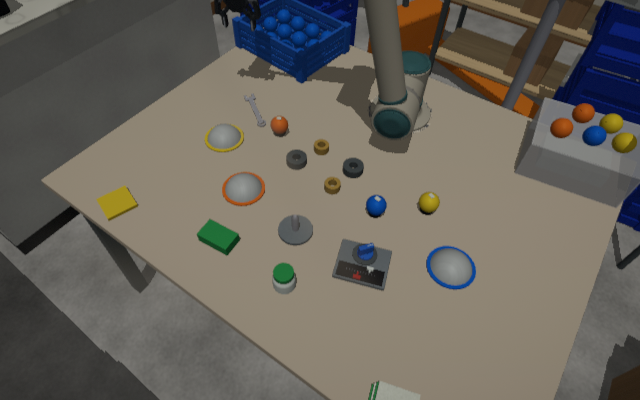

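Top view: target big collar at about (374,248) (rightmost), small brass at (325,240) (farthest). Post (325,178), knob (258,188), balls yellow (235,271), blue (274,239), orange (418,274). Domes blue (193,225), orange (395,188), yellow (460,231). All three balls are present.

```bash
cat > h.py <<'E'
import cv2,numpy as np
from scipy.spatial.transform import Rotation as R
from rig import manip
def grab(n,save=None):
    s=manip.get_state(); im=manip.get_image(n)
    if save: cv2.imwrite(f"pics/{save}.png",im[:,:,::-1])
    return im,cam(n,s)
def cam(n,s=None):
    p=manip.camera_params(n);K=(p["fx"],p["fy"],p["cx"],p["cy"])
    if n=="wrist":
        q=s["ee_rot"];T=np.eye(4);T[:3,:3]=R.from_quat([q[1],q[2],q[3],q[0]]).as_matrix();T[:3,3]=s["position"]
        return K,T@p["hand_eye"]
    return K,np.linalg.inv(p["view"])
def ray(c,u,v):
    (fx,fy,cx,cy),T=c
    d=T[:3,:3]@np.array([(u-cx)/fx,(v-cy)/fy,1]);return T[:3,3],d/np.linalg.norm(d)
def plane(c,u,v,z):
    o,d=ray(c,u,v);return o+d*(z-o[2])/d[2]
def pix(c,P):
    (fx,fy,cx,cy),T=c;q=np.linalg.inv(T)@np.append(P,1);return fx*q[0]/q[2]+cx,fy*q[1]/q[2]+cy
def tri(c1,p1,c2,p2):
    o1,d1=ray(c1,*p1);o2,d2=ray(c2,*p2)
    t=np.linalg.lstsq(np.c_[d1,-d2],o2-o1,rcond=None)[0];a=o1+t[0]*d1;b=o2+t[1]*d2
    return (a+b)/2,np.linalg.norm(a-b)
def blobs(im,lo,hi,amin=30):
    h=cv2.cvtColor(im,cv2.COLOR_RGB2HSV);m=cv2.inRange(h,lo,hi)
    cs,_=cv2.findContours(m,cv2.RETR_EXTERNAL,cv2.CHAIN_APPROX_NONE)
    out=[]
    for c in cs:
        if cv2.contourArea(c)>=amin: out.append((cv2.contourArea(c),cv2.minEnclosingCircle(c),cv2.boundingRect(c),c))
    return sorted(out,key=lambda o:-o[0])
def rect(im,c,z,x0,x1,y0,y1,s=0.001):
    "orthographic picture of plane z: rows = x from x1 down, cols = y from y1 down"
    P=[[x1,y1],[x1,y0],[x0,y0],[x0,y1]];src=np.float32([pix(c,[a,b,z]) for a,b in P])
    w,h=int((y1-y0)/s),int((x1-x0)/s)
    return cv2.warpPerspective(im,cv2.getPerspectiveTransform(src,np.float32([[0,0],[w,0],[w,h],[0,h]])),(w,h))
E
python3 - <<'E'
from h import *
col={'blue':((105,150,40),(125,255,255)),'yellow':((18,150,60),(32,255,255)),'orange':((3,150,60),(14,255,255)),'green':((50,120,40),(75,255,255)),'brass':((14,80,60),(24,220,255))}
for n in("top","scene"):
    im=cv2.imread(f"pics/{n}0.png")[:,:,::-1].copy();c=cam(n)
    for k,(a,b) in col.items():
        for A,((u,v),r),bb,_ in blobs(im,a,b,25):
            p=plane(c,u,v,0.03)
            if 0.1<p[0]<1 and abs(p[1])<.5: print(n,k,int(A),np.round([u,v,r],1),bb,p[:2].round(3))
    if n=="top":
        for nm,(u,v,z) in {'bigT':(374.5,248,.028),'big2':(320,272,.028),'smallT':(325,240.5,.028),'post':(324.5,178.5,.02),'db':(193,225,.03),'do':(395.5,188,.03),'dy':(460.5,231,.03)}.items(): print(nm,plane(c,u,v,z).round(4))
        cv2.imwrite('pics/c1.png',cv2.resize(im[150:300,160:500],None,fx=2.3,fy=2.3,interpolation=cv2.INTER_CUBIC)[:,:,::-1])
E
```

```text
top blue 1242 [192.1 225.3  20.4] (172, 205, 41, 41) [0.482 0.41 ]
top blue 178 [273.9 238.2   8.4] (266, 230, 17, 17) [0.446 0.156]
top blue 35 [256.5 187.    5.4] (252, 183, 10, 8) [0.603 0.213]
top yellow 1347 [459.5 231.   21.5] (439, 210, 42, 43) [ 0.476 -0.409]
top yellow 773 [479.7 105.9  19.5] (463, 89, 35, 35) [ 0.865 -0.475]
top yellow 243 [234.2 271.1   9.4] (225, 262, 19, 19) [0.344 0.276]
top yellow 156 [363.5 278.1   7.7] (357, 271, 15, 15) [ 0.329 -0.119]
top yellow 148 [324.7 239.8   7.4] (318, 233, 14, 15) [0.443 0.   ]
top orange 1297 [395.1 188.7  20.9] (375, 168, 41, 42) [ 0.603 -0.214]
top orange 252 [418.  274.    9.4] (409, 265, 19, 19) [ 0.344 -0.283]
top green 507 [374.2 129.2  17.2] (359, 119, 32, 21) [ 0.788 -0.149]
top green 178 [299.  125.9   8.2] (292, 118, 16, 17) [0.797 0.085]
top brass 1453 [459.5 230.9  22.1] (438, 209, 44, 45) [ 0.476 -0.409]
top brass 294 [234.1 271.1  10.3] (224, 261, 21, 21) [0.344 0.276]
top brass 212 [363.5 278.4   8.7] (355, 270, 18, 18) [ 0.328 -0.119]
top brass 204 [324.4 239.9   8.6] (316, 232, 17, 17) [0.443 0.001]
top bra
[... 547 characters left out ...]
ellow 254 [428.8 201.5  10.2] (419, 192, 21, 20) [0.337 0.274]
scene yellow 178 [332.  185.1   8.1] (325, 178, 15, 16) [0.454 0.009]
scene yellow 151 [320.9 146.7   7.6] (315, 140, 14, 15) [ 0.341 -0.111]
scene yellow 111 [224.  138.5  19.3] (205, 126, 39, 26) [ 0.499 -0.389]
scene orange 180 [279.3 124.5   8.6] (271, 117, 17, 16) [ 0.338 -0.284]
scene orange 164 [243.  188.   21.4] (222, 174, 43, 32) [ 0.621 -0.2  ]
scene green 784 [218.  236.5  20.3] (198, 220, 41, 35) [ 0.792 -0.141]
scene green 297 [283.1 273.1  10.3] (273, 263, 21, 20) [0.775 0.072]
scene brass 217 [331.8 185.    9. ] (324, 177, 17, 17) [0.454 0.008]
scene brass 185 [320.9 146.5   8.3] (314, 139, 15, 16) [ 0.34  -0.111]
```

View pics/c1.png

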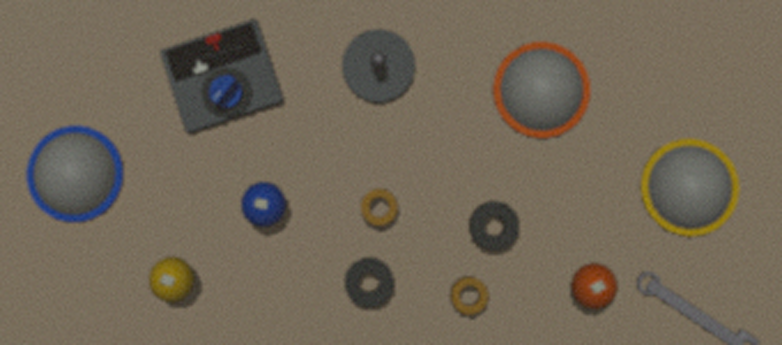

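Crop: confirms layout; the pointer (200,66) lies left of the red mark (213,40), so the knob turns clockwise by roughly 1 rad or so. I move over the big collar.

{"api": "carry_out", "payload": {"linear": [[0.038,0.072,-0.018],[0.038,0.072,-0.018],[0.038,0.072,-0.018],[0.038,0.072,-0.018],[0.038,0.072,-0.018]], "angular": [[0,0,-0.5],[0,0,-0.5],[0,0,-0.5],[0,0,-0.5],[0,0,-0.5]], "hand": [1,1,1,1,1]}}

```text
clock: 0.57
position: [0.3212, -0.3471, 0.3591]
ee_rot: [-0.0, 0.995, 0.1, 0.0]
contact_force: [0.8, 0.3, -0.2]
width: 0.0858
gripper_force: 0.0
```

{"api": "carry_out", "payload": {"linear": [[0.038,0.072,-0.018],[0.038,0.072,-0.018],[0.038,0.072,-0.018],[0.038,0.072,-0.018],[0.038,0.072,-0.018],[0,0,0]], "angular": [[0,0,-0.5],[0,0,-0.5],[0,0,-0.5],[0,0,-0.5],[0,0,-0.5],[0,0,0]], "hand": [1,1,1,1,1,1]}}

```text
clock: 1.07
position: [0.417, -0.1629, 0.3132]
ee_rot: [-0.003, 1.0, 0.005, -0.001]
contact_force: [0.0, -1.1, -1.0]
width: 0.0857
gripper_force: 0.0
```

```bash
python3 - <<'E'
from h import *
im,c=grab("wrist","w1");s=manip.get_state();print(s["position"],s["ee_rot"])
rc=rect(im,c,0.028,.28,.56,-.30,.05,.0006)
cv2.imwrite('pics/w1r.png',np.vstack([rc[:,:,::-1]]))
g=cv2.cvtColor(im,cv2.COLOR_RGB2GRAY)
for t in (40,50,60):
  for a,((u,v),r),bb,cn in blobs(im,(0,0,0),(180,90,t),400)[:6]:
    print(t,a,u,v,r,bb,plane(c,u,v,.028).round(4))
E
```

```text
[ 0.41640084 -0.16552087  0.31380398] [-1.00600101e-03  9.99984985e-01  5.29326560e-03 -9.99195557e-04]
40 39665.5 319.5 389.5 319.64129638671875 (0, 257, 640, 143) [ 0.226  -0.1606  0.028 ]
40 1229.5 130.10745239257812 262.09210205078125 37.875972747802734 (98, 230, 70, 64) [ 0.3575 -0.0014  0.028 ]
40 584.5 115.375 276.1875 16.22664451599121 (100, 263, 32, 27) [0.344  0.0132 0.028 ]
50 39817.0 319.5 389.5 319.64129638671875 (0, 257, 640, 143) [ 0.226  -0.1606  0.028 ]
50 1294.5 127.54926300048828 263.9187316894531 40.2700309753418 (92, 230, 76, 71) [0.3557 0.001  0.028 ]
50 619.5 115.38082885742188 276.02850341796875 16.721858978271484 (99, 262, 33, 29) [0.3442 0.0131 0.028 ]
60 40240.0 319.5 389.5 319.64129638671875 (0, 245, 640, 155) [ 0.226  -0.1606  0.028 ]
60 5236.0 123.0 268.5 45.13600540161133 (78, 230, 91, 79) [0.3514 0.0055 0.028 ]
```

View pics/w1.png

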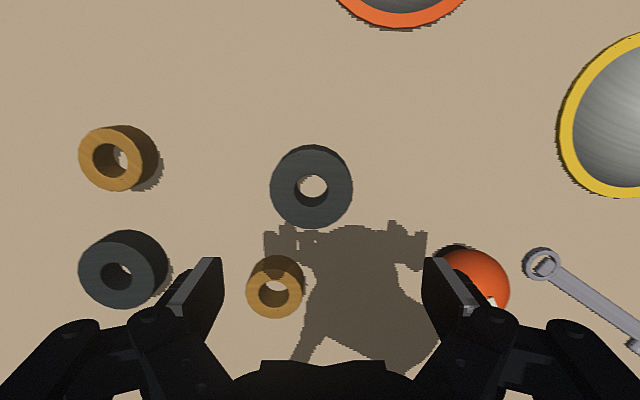

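Wrist view: target big collar top at about (311,185), small target brass collar at (110,160), decoy brass at (275,287), orange dome at top, wrench at right. Fit the big collar's rim precisely.

```bash
cat >> h.py <<'E'
from scipy.optimize import least_squares
def ringfit(m,c,z,r,guess,lower=True,verbose=True):
    "fixed-radius circle fit, on plane z, of mask contour points near guess (side away from the camera)"
    cs,_=cv2.findContours(m,cv2.RETR_LIST,cv2.CHAIN_APPROX_NONE)
    P=np.array([plane(c,u,v,z)[:2] for k in cs for u,v in k[:,0]])
    e=np.array(guess,float);away=e-c[1][:2,3];away/=np.linalg.norm(away)
    for tol in(.012,.006,.003,.002):
        q=P-e;d=np.abs(np.linalg.norm(q,axis=1)-r);k=d<tol
        if lower:k&=(q@away)>-.004
        e=least_squares(lambda p:np.linalg.norm(P[k]-p,axis=1)-r,e,loss='soft_l1',f_scale=.0005).x
    res=np.linalg.norm(P[k]-e,axis=1)-r
    if verbose:print('fit',e.round(4),'n',k.sum(),'rms',res.std().round(5))
    return e
def hsvmask(im,lo,hi):
    return cv2.inRange(cv2.cvtColor(im,cv2.COLOR_RGB2HSV),lo,hi)
E
python3 - <<'E'
from h import *
s=manip.get_state();im=cv2.imread('pics/w1.png')[:,:,::-1].copy();c=cam("wrist",s)
h=cv2.cvtColor(im,cv2.COLOR_RGB2HSV);print(h[205,290],h[170,290],h[150,311],h[100,200],h[240,350],h[185,312],h[187,130],h[140,150])
m=hsvmask(im,(70,15,20),(125,255,140))
for z,r in((.028,.033),): ringfit(m,c,z,r,(.42,-.152));ringfit(m,c,z,.013,(.42,-.152))
m2=hsvmask(im,(10,130,60),(28,255,255));ringfit(m2,c,.028,.025,(.441,0))
print(pix(c,(R.from_quat(np.r_[s['ee_rot'][1:],s['ee_rot'][0]]).apply([0,0,.155])+s['position'])))
# top-camera fits of rims
im=cv2.imread('pics/top0.png')[:,:,::-1].copy();ct=cam('top')
for n,lo,hi,g in(('b',(105,150,40),(125,255,255),(.482,.41)),('o',(3,150,60),(14,255,255),(.603,-.214)),('y',(18,150,60),(32,255,255),(.476,-.409))):
    print(n);ringfit(hsvmask(im,lo,hi),ct,.006,.066,g,False)
g=hsvmask(im,(85,20,20),(125,255,110));ringfit(g,ct,.012,.05,(.633,.004),False)
E
```

```text
[60  8 64] [40 12 64] [40 10 76] [ 17  60 178] [16 61 88] [ 17  59 178] [ 18 157 114] [ 20 139  55]
fit [ 0.4224 -0.1559] n 49 rms 0.00053
fit [ 0.4016 -0.1537] n 28 rms 0.00072
fit [ 0.4428 -0.0043] n 100 rms 0.00058
(np.float64(321.85891579176257), np.float64(285.2211229081638))
b
fit [0.4822 0.4102] n 56 rms 0.00106
o
fit [ 0.6057 -0.2135] n 55 rms 0.0009
y
fit [ 0.4767 -0.4128] n 57 rms 0.00088
fit [0.6426 0.0053] n 3 rms 0.00072
```

```bash
python3 - <<'E'
from h import *
s=manip.get_state();im=cv2.imread('pics/w1.png')[:,:,::-1].copy();c=cam("wrist",s)
m=hsvmask(im,(0,0,20),(180,35,140))
ringfit(m,c,.028,.033,(.42,-.154));ringfit(m,c,.028,.013,(.42,-.154));ringfit(m,c,.0,.033,(.42,-.154),False)
im=cv2.imread('pics/top0.png')[:,:,::-1].copy();ct=cam('top')
print(cv2.cvtColor(im,cv2.COLOR_RGB2HSV)[[170,185,248,179],[325,315,366,340]])
E
```

```text
fit [ 0.4221 -0.1561] n 123 rms 0.00065
fit [ 0.4241 -0.1559] n 146 rms 0.00104
fit [ 0.4179 -0.1555] n 238 rms 0.001
[[110  10  76]
 [ 45   6  80]
 [ 36  24  54]
 [ 18  43  89]]
```

```bash
python3 - <<'E'
from h import *
im,c=grab("wrist","w2");s=manip.get_state();print(s['position'],np.abs(s['qd']).max())
m=hsvmask(im,(0,0,20),(180,35,140))
ringfit(m,c,.028,.033,(.42,-.154));ringfit(m,c,.028,.013,(.42,-.154))
m2=hsvmask(im,(10,130,60),(28,255,255));ringfit(m2,c,.028,.025,(.441,0))
E
```

```text
[ 0.41614573 -0.16740131  0.31432314] 0.062379620530834845
fit [ 0.4232 -0.1523] n 125 rms 0.00063
fit [ 0.4254 -0.1524] n 137 rms 0.00114
fit [ 0.444  -0.0005] n 102 rms 0.00049
```

{"api": "carry_out", "payload": {"linear": [[0.0146,0.0324,-0.03],[0,0,-0.05],[0,0,-0.05],[0,0,-0.05],[0,0,-0.05],[0,0,-0.046],[0,0,0]], "angular": [[0,0,0],[0,0,0],[0,0,0],[0,0,0],[0,0,0],[0,0,0],[0,0,0]], "hand": [1,1,1,1,1,1,1]}}

```text
clock: 1.75
position: [0.4213, -0.1537, 0.1738]
ee_rot: [-0.002, 1.0, 0.001, -0.003]
contact_force: [-0.4, -0.6, -0.4]
width: 0.0854
gripper_force: 0.0
```

```bash
python3 - <<'E'
from h import *
im,c=grab("wrist","w3");s=manip.get_state();print(s['position'],s['ee_rot'],s['contact_force'])
E
```

```text
[ 0.42202986 -0.15392074  0.17544475] [-9.09263612e-04  9.99996977e-01  8.46204775e-04 -2.12209332e-03] [-0.41435931 -1.04648297  0.19754986]
```

View pics/w3.png

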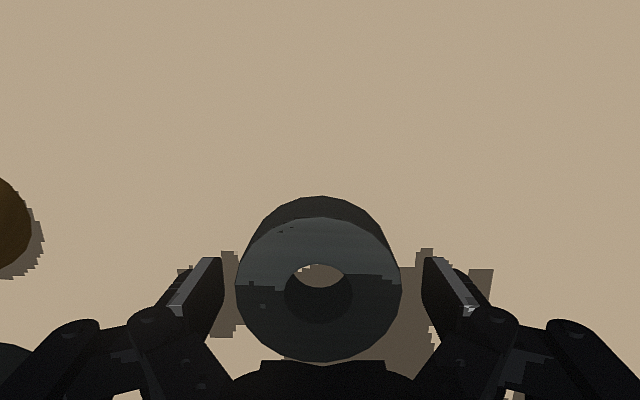

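Collar centred between the pads at (318,290); tips clear of the bench. Lower slightly, close, lift.

{"api": "carry_out", "payload": {"linear": [[0,0,-0.008],[0,0,0],[0,0,0],[0,0,0],[0,0,0],[0,0,0],[0,0,0],[0,0,0]], "angular": [[0,0,0],[0,0,0],[0,0,0],[0,0,0],[0,0,0],[0,0,0],[0,0,0],[0,0,0]], "hand": [1,0.5,0.3,0.3,0.3,0.3,0.3,0.3], "force": 70}}

```text
clock: 2.47
position: [0.4234, -0.153, 0.1748]
ee_rot: [0.001, 1.0, 0.002, 0.001]
contact_force: [-1.6, -0.0, 7.9]
width: 0.0648
gripper_force: 74.9
```

{"api": "carry_out", "payload": {"linear": [[0,0,0.04],[0,0,0.08],[0,0,0.08],[0,0,0.08],[0,0,0.02],[0,0,0],[0,0,0],[0,0,0]], "angular": [[0,0,0],[0,0,0],[0,0,0],[0,0,0],[0,0,0],[0,0,0],[0,0,0],[0,0,0]], "hand": [0.3,0.3,0.3,0.3,0.3,0.3,0.3,0.3]}}

```text
clock: 3.13
position: [0.4219, -0.1522, 0.3214]
ee_rot: [-0.001, 1.0, 0.002, -0.002]
contact_force: [-0.6, 0.3, -5.7]
width: 0.0643
gripper_force: 81.7
```

{"api": "carry_out", "payload": {"linear": [[0.045,0.039,0],[0.045,0.039,0],[0.045,0.039,0],[0.045,0.039,0],[0.045,0.039,0],[0.045,0.039,0],[0.045,0.039,0],[0.045,0.039,0]], "angular": [[0,0,0],[0,0,0],[0,0,0],[0,0,0],[0,0,0],[0,0,0],[0,0,0],[0,0,0]], "hand": [0.3,0.3,0.3,0.3,0.3,0.3,0.3,0.3]}}

```text
clock: 3.8
position: [0.6033, 0.0044, 0.3194]
ee_rot: [-0.0, 1.0, 0.002, -0.003]
contact_force: [0.1, -1.0, -5.0]
width: 0.064
gripper_force: 81.7
```

{"api": "carry_out", "payload": {"linear": [[0,0,0],[0,0,0],[0,0,0],[0,0,0]], "angular": [[0,0,0],[0,0,0],[0,0,0],[0,0,0]], "hand": [0.3,0.3,0.3,0.3]}}

```text
clock: 4.13
position: [0.602, 0.0028, 0.321]
ee_rot: [0.0, 1.0, 0.002, -0.002]
contact_force: [-0.1, 0.4, -5.2]
width: 0.0642
gripper_force: 81.7
```

```bash
python3 - <<'E'
from h import *
im,c=grab("wrist","w4");s=manip.get_state();print(s['position'],s['ee_rot'],s['contact_force'])
E
```

```text
[0.60212688 0.00260371 0.32160763] [ 3.96342253e-05  9.99997703e-01  1.50070653e-03 -1.53004188e-03] [ 0.48232078  0.13294226 -5.30419441]
```

View pics/w4.png

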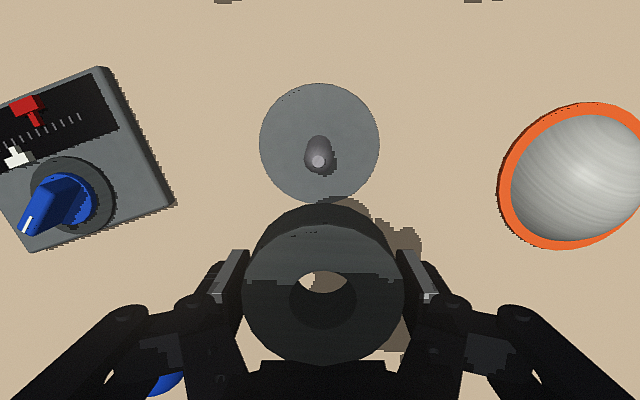

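Post tip at (319,161), base disc centred (320,143); held collar top centred about (323,293). Compute offset collar→post.

```bash
cat >> h.py <<'E'
def wrist_state(): s=manip.get_state();return s,cam("wrist",s)
E
python3 - <<'E'
from h import *
s,c=wrist_state();im=cv2.imread('pics/w4.png')[:,:,::-1].copy()
print(plane(c,319,161.5,.075),plane(c,319.5,143.2,.012))
m=hsvmask(im,(0,0,60),(180,25,170));
print(cv2.cvtColor(im,cv2.COLOR_RGB2HSV)[[110,250,270],[300,320,270]])
ringfit(m,c,.012,.05,(.633,.004),False)
d=hsvmask(im,(0,0,0),(180,60,95))
zt=s['position'][2]-.1748+.028
# held collar: points of the contour on left/right/top arc
ringfit(d,c,zt,.033,s['position'][:2],False);ringfit(d,c,zt,.013,s['position'][:2],True)
for P in((250,290),(402,290),(323,222),(323,364),(290,298),(357,298)):print(P,(plane(c,*P,zt)-s['position']).round(4))
E
```

```text
[0.63627813 0.00475004 0.075     ] [0.63955652 0.0049793  0.012     ]
[[ 96  10 122]
 [ 68  14  71]
 [ 84  18  70]]
fit [0.637  0.0054] n 341 rms 0.00041
fit [0.5984 0.0025] n 968 rms 0.00104
fit [0.5925 0.0035] n 0 rms nan
(250, 290) [ 0.0023  0.028  -0.1468]
(402, 290) [ 0.0025 -0.0312 -0.1468]
(323, 222) [ 0.0307 -0.0003 -0.1468]
(323, 364) [-0.033  -0.0006 -0.1468]
(290, 298) [-0.0012  0.0125 -0.1468]
(357, 298) [-0.0011 -0.0138 -0.1468]
  ret = _var(a, axis=axis, dtype=dtype, out=out, ddof=ddof,
  arrmean = um.true_divide(arrmean, div, out=arrmean,
  ret = ret.dtype.type(ret / rcount)
```

{"api": "carry_out", "payload": {"linear": [[0.0355,0.003,0],[0.0355,0.0032,0],[0,0,-0.04],[0,0,-0.04],[0,0,-0.04],[0,0,0],[0,0,0],[0,0,0]], "angular": [[0,0,0],[0,0,0],[0,0,0],[0,0,0],[0,0,0],[0,0,0],[0,0,0],[0,0,0]], "hand": [0.3,0.3,0.3,0.3,0.3,0.3,0.3,0.3]}}

```text
clock: 4.85
position: [0.6388, 0.0058, 0.2639]
ee_rot: [0.0, 1.0, 0.002, 0.001]
contact_force: [0.5, -0.4, -4.7]
width: 0.0643
gripper_force: 81.7
```

```bash
python3 - <<'E'
from h import *
im,c=grab("wrist","w5");s=manip.get_state();print(s['position'],s['contact_force'])
zt=s['position'][2]-.1468
g=(np.array([.6367,.005,.075]));print('post tip px',pix(c,g))
E
```

```text
[0.63914383 0.00587517 0.26448068] [ 0.13941652 -0.62838382 -4.84602085]
post tip px (np.float64(323.421777466076), np.float64(254.22941028485567))
```

View pics/w5.png

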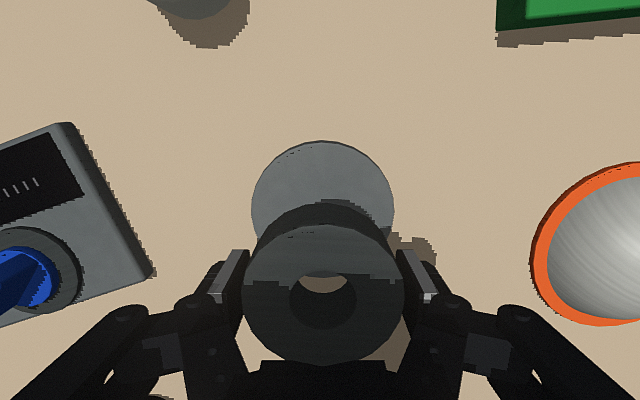

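Collar centred over the post in y; base disc seen behind it. x is 1.4 mm far; correct and descend.

{"api": "carry_out", "payload": {"linear": [[-0.0026,0,-0.02],[0,0,-0.02],[0,0,0],[0,0,-0.016],[0,0,0],[0,0,0]], "angular": [[0,0,0],[0,0,0],[0,0,0],[0,0,0],[0,0,0],[0,0,0]], "hand": [0.3,0.3,0.3,0.3,0.3,0.3]}}

```text
clock: 5.4
position: [0.6371, 0.0064, 0.2341]
ee_rot: [-0.0, 1.0, 0.002, -0.001]
contact_force: [0.3, 0.6, -6.1]
width: 0.0644
gripper_force: 81.7
```

{"api": "carry_out", "payload": {"linear": [[0,0,-0.03],[0,0,-0.03],[0,0,-0.026],[0,0,0],[0,0,0],[0,0,-0.006],[0,0,0],[0,0,0]], "angular": [[0,0,0],[0,0,0],[0,0,0],[0,0,0],[0,0,0],[0,0,0],[0,0,0],[0,0,0]], "hand": [0.3,0.3,0.3,0.3,0.3,0.3,0.3,0.3]}}

```text
clock: 6.07
position: [0.6376, 0.0063, 0.1896]
ee_rot: [0.0, 1.0, 0.002, 0.001]
contact_force: [0.3, 0.2, -6.3]
width: 0.0644
gripper_force: 81.7
```

{"api": "carry_out", "payload": {"linear": [[0,0,-0.004],[0,0,0],[0,0,-0.002],[0,0,0]], "angular": [[0,0,0],[0,0,0],[0,0,0],[0,0,0]], "hand": [0.3,0.3,0.3,0.3]}}

```text
clock: 6.4
position: [0.6373, 0.0063, 0.1869]
ee_rot: [0.0, 1.0, 0.002, 0.0]
contact_force: [-2.8, 0.7, 2.2]
width: 0.0644
gripper_force: 82.5
```

{"api": "carry_out", "payload": {"linear": [[0,0,0],[0,0,0],[0,0,0],[0,0,0],[0,0,0],[0,0,0.02]], "angular": [[0,0,0],[0,0,0],[0,0,0],[0,0,0],[0,0,0],[0,0,0]], "hand": [0.8,1,1,1,1,1]}}

```text
clock: 6.9
position: [0.6366, 0.0064, 0.1943]
ee_rot: [-0.0, 1.0, 0.002, -0.002]
contact_force: [-0.2, -0.6, -0.9]
width: 0.0852
gripper_force: 0.0
```

{"api": "carry_out", "payload": {"linear": [[0,0,0.08],[0,0,0.08],[-0.04,0,0.08],[-0.06,0,0.02],[-0.08,0,0],[-0.08,0,0],[0,0,0],[0,0,0]], "angular": [[0,0,0],[0,0,0],[0,0,0],[0,0,0],[0,0,0],[0,0,0],[0,0,0],[0,0,0]], "hand": [1,1,1,1,1,1,1,1]}}

```text
clock: 7.57
position: [0.5061, 0.0066, 0.3238]
ee_rot: [0.0, 1.0, 0.002, -0.0]
contact_force: [1.0, 0.1, 0.8]
width: 0.0856
gripper_force: 0.0
```

```bash
python3 - <<'E'
from h import *
im,c=grab("wrist","w6");s=manip.get_state();print(s['position'],s['contact_force'])
E
```

```text
[0.50826754 0.00636667 0.32420981] [0.81310882 1.24846083 0.27161319]
```

View pics/w6.png

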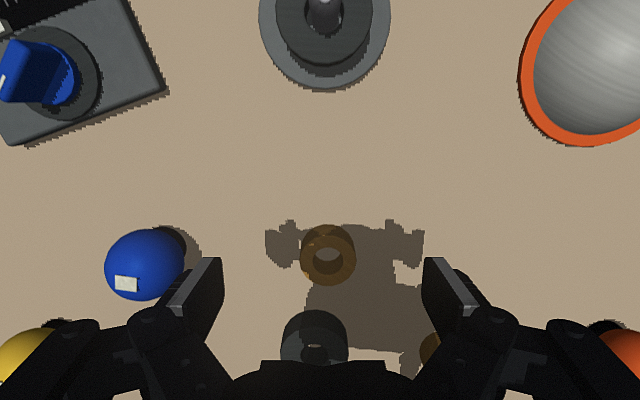

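Big collar is flat on the base around the post (323,20). Target small collar at (328,256). Fit it.

```bash
python3 - <<'E'
from h import *
s,c=wrist_state();im=cv2.imread('pics/w6.png')[:,:,::-1].copy();print(s['position'])
m2=hsvmask(im,(10,120,30),(28,255,255));p=ringfit(m2,c,.028,.025,(.444,0));print((p-s['position'][:2]))
ringfit(m2,c,.028,.013,p)
E
```

```text
[0.50826754 0.00636667 0.32420981]
fit [0.4494 0.0015] n 86 rms 0.00055
[-0.05890767 -0.0048923 ]
fit [0.4365 0.0024] n 27 rms 0.00078
```

{"api": "carry_out", "payload": {"linear": [[-0.06,-0.005,0],[-0.06,-0.005,-0.02],[0,0,-0.06],[0,0,-0.06],[0,0,-0.04],[0,0,0],[0,0,0],[0,0,0]], "angular": [[0,0,0],[0,0,0],[0,0,0],[0,0,0],[0,0,0],[0,0,0],[0,0,0],[0,0,0]], "hand": [1,1,1,1,1,1,1,1]}}

```text
clock: 8.28
position: [0.4505, 0.0011, 0.2341]
ee_rot: [0.0, 1.0, 0.002, 0.001]
contact_force: [0.5, 0.4, 0.4]
width: 0.0856
gripper_force: 0.0
```

```bash
python3 - <<'E'
from h import *
im,c=grab("wrist","w7");s=manip.get_state();print(s['position'],s['contact_force'])
m2=hsvmask(im,(10,120,20),(28,255,255))
for A,ci,bb,cn in blobs(im,(10,120,20),(28,255,255),400): print(A,ci,bb)
p=ringfit(m2,c,.028,.025,(.446,0));print((p-s['position'][:2]))
p=ringfit(m2,c,.028,.013,p,False)
E
```

```text
[0.45042609 0.00111872 0.234353  ] [ 0.05989232 -0.10792798 -0.2203775 ]
6081.0 ((320.3256530761719, 240.2066192626953), 46.03142166137695) (277, 195, 88, 92)
fit [0.4454 0.0019] n 131 rms 0.00049
[-0.0049977   0.00079565]
fit [0.4445 0.0018] n 61 rms 0.00047
```

View pics/w7.png

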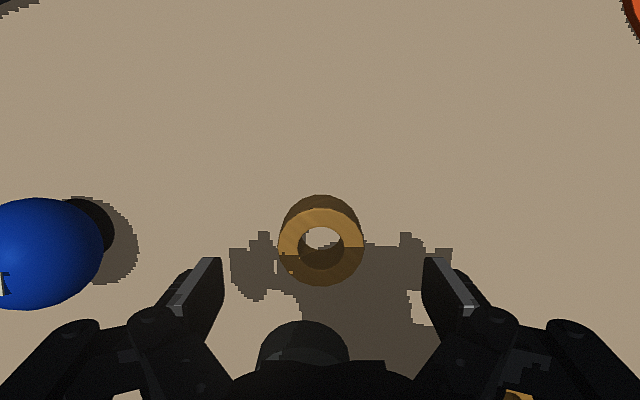

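Collar at (320,246). Descend and grasp.

{"api": "carry_out", "payload": {"linear": [[-0.0105,0.001,-0.03],[0,0,-0.04],[0,0,-0.04],[0,0,0],[0,0,0],[0,0,0],[0,0,0],[0,0,0]], "angular": [[0,0,0],[0,0,0],[0,0,0],[0,0,0],[0,0,0],[0,0,0],[0,0,0],[0,0,0]], "hand": [1,1,1,1,0.5,0.2,0.2,0.2]}}

```text
clock: 9.0
position: [0.4444, 0.0017, 0.18]
ee_rot: [0.0, 1.0, 0.002, 0.002]
contact_force: [-2.2, 1.0, 8.3]
width: 0.0476
gripper_force: 71.1
```

{"api": "carry_out", "payload": {"linear": [[0,0,0],[0,0,0],[0,0,0],[0,0,0]], "angular": [[0,0,0],[0,0,0],[0,0,0],[0,0,0]], "hand": [0.2,0.2,0.2,0.2]}}

```text
clock: 9.33
position: [0.4444, 0.0017, 0.18]
ee_rot: [0.0, 1.0, 0.002, 0.002]
contact_force: [-1.4, 0.3, 8.4]
width: 0.0476
gripper_force: 71.1
```

{"api": "carry_out", "payload": {"linear": [[0,0,0.04],[0,0,0.06],[0,0,0.06],[0,0,0.06],[0.04,0,0],[0.077,0.002,0],[0.077,0.002,0],[0.077,0.002,0]], "angular": [[0,0,0],[0,0,0],[0,0,0],[0,0,0],[0,0,0],[0,0,0],[0,0,0],[0,0,0]], "hand": [0.2,0.2,0.2,0.2,0.2,0.2,0.2,0.2]}}

```text
clock: 10.0
position: [0.58, 0.005, 0.2897]
ee_rot: [0.0, 1.0, 0.002, 0.001]
contact_force: [0.4, -0.2, -0.5]
width: 0.0473
gripper_force: 73.4
```

{"api": "carry_out", "payload": {"linear": [[0.04,0,0],[0,0,0],[0,0,0],[0,0,0],[0,0,0]], "angular": [[0,0,0],[0,0,0],[0,0,0],[0,0,0],[0,0,0]], "hand": [0.2,0.2,0.2,0.2,0.2]}}

```text
clock: 10.42
position: [0.5976, 0.0049, 0.2882]
ee_rot: [-0.0, 1.0, 0.002, -0.001]
contact_force: [0.1, 0.2, -1.9]
width: 0.0476
gripper_force: 73.4
```

```bash
python3 - <<'E'
from h import *
im,c=grab("wrist","w8");s=manip.get_state();print(s['position'],s['ee_rot'],s['contact_force'])
zt=s['position'][2]-.18+.028
m2=hsvmask(im,(10,120,15),(28,255,255))
for A,ci,bb,cn in blobs(im,(10,120,15),(28,255,255),400): print(A,ci,bb)
for z in(zt,zt-.003): p=ringfit(m2,c,z,.025,s['position'][:2],False);p=ringfit(m2,c,z,.013,s['position'][:2],False)
g=cv2.cvtColor(im,cv2.COLOR_RGB2HSV)
m=hsvmask(im,(0,0,60),(180,30,170));ringfit(m,c,.012,.05,(.637,.005),False)
E
```

```text
[0.59764151 0.00491906 0.28827762] [ 1.19903519e-05  9.99998106e-01  1.88117112e-03 -5.00034446e-04] [-0.03690771  0.32541729 -2.17365012]
11675.5 ((322.3947448730469, 277.131591796875), 64.01626586914062) (264, 214, 118, 127)
fit [0.598  0.0047] n 259 rms 0.00082
fit [0.5857 0.0069] n 74 rms 0.00063
fit [0.5955 0.0047] n 242 rms 0.00061
fit [0.5955 0.0046] n 59 rms 0.00043
fit [0.6376 0.0057] n 280 rms 0.0006
```

View pics/w8.png

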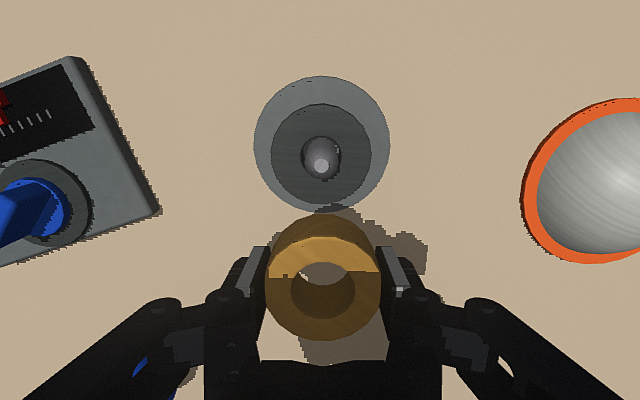

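Small collar held, centred (322,285); big collar seated and post tip at (321,165). Go over and descend.

{"api": "carry_out", "payload": {"linear": [[0.04,0.001,0],[0.04,0,0],[0,0,0],[0,0,-0.03],[0,0,-0.03],[0,0,-0.03],[0,0,0],[0,0,0]], "angular": [[0,0,0],[0,0,0],[0,0,0],[0,0,0],[0,0,0],[0,0,0],[0,0,0],[0,0,0]], "hand": [0.2,0.2,0.2,0.2,0.2,0.2,0.2,0.2]}}

```text
clock: 11.13
position: [0.6378, 0.0054, 0.2426]
ee_rot: [-0.0, 1.0, 0.002, -0.001]
contact_force: [1.3, 0.2, -1.5]
width: 0.0475
gripper_force: 73.4
```

{"api": "carry_out", "payload": {"linear": [[0,0,-0.02],[0,0,-0.018],[0,0,0],[0,0,-0.004],[0,0,0],[0,0,0]], "angular": [[0,0,0],[0,0,0],[0,0,0],[0,0,0],[0,0,0],[0,0,0]], "hand": [0.2,0.2,0.2,0.2,0.2,0.2]}}

```text
clock: 11.63
position: [0.6391, 0.0053, 0.2223]
ee_rot: [0.0, 1.0, 0.002, 0.0]
contact_force: [0.5, -0.3, -2.1]
width: 0.0474
gripper_force: 73.4
```

{"api": "carry_out", "payload": {"linear": [[0,0,-0.004],[0,0,0],[0,0,0]], "angular": [[0,0,0],[0,0,0],[0,0,0]], "hand": [0.2,0.2,0.2]}}

```text
clock: 11.88
position: [0.639, 0.0053, 0.2202]
ee_rot: [0.0, 1.0, 0.002, 0.0]
contact_force: [1.1, 0.1, -1.8]
width: 0.0468
gripper_force: 73.5
```

{"api": "carry_out", "payload": {"linear": [[0,0,0],[0,0,0],[0,0,0],[0,0,0],[0,0,0.01],[0,0,0.06],[0,0,0.08],[0,0,0.06]], "angular": [[0,0,0],[0,0,0],[0,0,0],[0,0,0],[0,0,0],[0,0,0],[0,0,0],[0,0,0]], "hand": [0.7,1,1,1,1,1,1,1]}}

```text
clock: 12.55
position: [0.6391, 0.0053, 0.3275]
ee_rot: [0.0, 1.0, 0.002, 0.001]
contact_force: [0.9, -0.3, 0.7]
width: 0.0851
gripper_force: 0.0
```

{"api": "carry_out", "payload": {"linear": [[-0.015,0.08,0],[-0.015,0.08,0],[-0.015,0.08,0],[-0.015,0.08,0],[-0.015,0.08,0],[0,0,0],[0,0,0],[0,0,0]], "angular": [[0,0,0],[0,0,0],[0,0,0],[0,0,0],[0,0,0],[0,0,0],[0,0,0],[0,0,0]], "hand": [1,1,1,1,1,1,1,1]}}

```text
clock: 13.22
position: [0.6014, 0.2054, 0.3253]
ee_rot: [0.0, 1.0, 0.002, 0.0]
contact_force: [0.0, 0.4, 0.1]
width: 0.0858
gripper_force: 0.0
```

```bash
python3 - <<'E'
from h import *
im,c=grab("wrist","w9");s=manip.get_state();print(s['position'],s['ee_rot'],s['contact_force'])
t,ct=grab("top","t9")
m2=hsvmask(t,(10,80,40),(28,255,255));ringfit(m2,ct,.068,.025,(.637,.0045),False)
E
```

```text
[0.60158562 0.20466869 0.32524664] [3.98571596e-04 9.99998301e-01 1.79152537e-03 1.73148871e-04] [ 0.07485958  0.10221215 -0.16781398]
fit [0.6365 0.0043] n 46 rms 0.0009
```

View pics/w9.png

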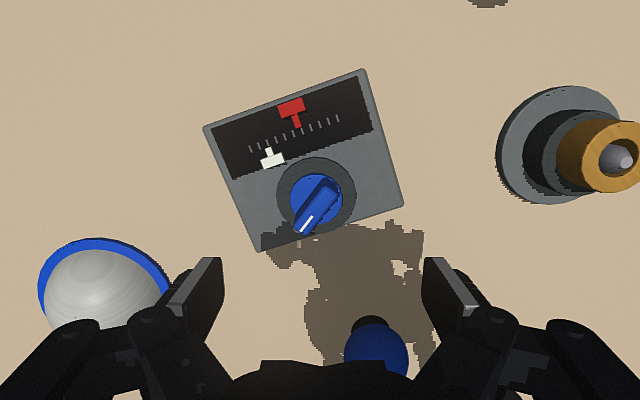

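Both collars stacked (610,157); pointer tip near (268,149), mark tip near (298,127); knob about (316,198), bar from (304,226) to (332,185). Blue dome at lower left.

```bash
cat > k.py <<'E'
from h import *
def knob(im,c,roi):
    h=cv2.cvtColor(im,cv2.COLOR_RGB2HSV);x0,x1,y0,y1=roi
    def pts(m,z):
        ys,xs=np.nonzero(m[y0:y1,x0:x1]);return np.array([plane(c,x+x0,y+y0,z)[:2] for x,y in zip(xs,ys)])
    W=cv2.inRange(h,(0,0,150),(180,30,255));Rd=cv2.inRange(h,(0,150,80),(8,255,255))|cv2.inRange(h,(172,150,80),(180,255,255))
    n,l,st,ce=cv2.connectedComponentsWithStats(W[y0:y1,x0:x1])
    for i in range(1,n):
        if st[i,4]>15: print('white',st[i],ce[i]+[x0,y0])
    return h,W,Rd,pts
E
python3 - <<'E'
from k import *
s,c=wrist_state();im=cv2.imread('pics/w9.png')[:,:,::-1].copy()
h,W,Rd,pts=knob(im,c,(200,400,70,250))
ys,xs=np.nonzero(Rd[90:135,260:320]);print('red',xs.min()+260,xs.max()+260,ys.min()+90,ys.max()+90)
for y in range(110,130,2): q=np.nonzero(Rd[y,260:330])[0]+260;print(y,q.min() if len(q) else 0,q.max() if len(q) else 0,end=' | ')
print()
for y in range(144,170,2): q=np.nonzero(W[y,240:300])[0]+240;print(y,q.min() if len(q) else 0,q.max() if len(q) else 0,end=' | ')
print()
# blue V map
for y in range(172,236,4): print(y,' '.join('%3d'%(h[y,x,2] if 100<h[y,x,0]<130 and h[y,x,1]>100 else (255 if h[y,x,1]<60 and h[y,x,2]>150 else 0)) for x in range(288,348,3)))
E
```

```text
white [ 60  77  25  23 276] [271.3115942  158.71014493]
white [100 145  13  17  45] [305.88888889 223.44444444]
red 277 305 97 128
110 278 304 | 112 279 298 | 114 280 297 | 116 281 298 | 118 292 298 | 120 293 299 | 122 293 300 | 124 294 300 | 126 295 300 | 128 296 296 | 
144 0 0 | 146 0 0 | 148 266 270 | 150 265 271 | 152 266 272 | 154 267 281 | 156 268 282 | 158 264 282 | 160 260 283 | 162 261 282 | 164 262 276 | 166 263 271 | 168 264 265 | 
172   0   0   0   0   0   0   0   0   0   0   0   0   0   0   0   0   0   0   0   0
176   0   0   0   0   0  87 162 204 186 187 189 195 192  87   0   0   0   0   0   0
180   0   0   0  64 197 179 180 182 182 180 184  67  87  79  95  72   0   0   0   0
184   0   0  90 181 182 182 179 178 178 185  68  81  86  80  77  71 139   0   0   0
188   0   0 181 179 179 179 179 180 185  66  86 114 165 160  99  77  62 111   0   0
192   0 180 181 179 181 179 179 183  68  82 119 173 185 183 168 162  81  80   0   0
196   0 181 176 175 178 176 181  67  85 118 170 183 180 179 178 180 133  82  45   0
200   0 179 175 178 177 181  65  79 121 173 185 182 178 177 178 138  76 178   0   0
204   0 182 176 175 181  69  82 124 173 183 179 179 173 178 133 196 180 176   0   0
208   0   0 177 181  65  82 127 174 179 179 177 175 175 133 147 177 176 169   0   0
212   0   0 188  64  83 128 174 181 176 176 175 173 127  82 176 175 178   0   0   0
216   0   0   0  79 130 174 178 176 255 175 176 122 181 176 172 177   0   0   0   0
220   0   0   0 134 171 178 175 255 174 173 130 196 178 178  81   0   0   0   0   0
224   0   0 135 173 175 174 255 174 173 130 105   0   0   0   0   0   0   0   0   0
228   0   0 132 176 164 255 170 171 128   0   0   0   0   0   0   0   0   0   0   0
232   0   0   0   0 148 124 170 121   0   0   0   0   0   0   0   0   0   0   0   0
```

```bash
python3 - <<'E'
from k import *
s,c=wrist_state()
a=plane(c,299.5,231.5,.06);b=plane(c,331.5,188.5,.06);print('bar',a,b,(a+b)/2,np.linalg.norm(a-b))
p=plane(c,319.5,204,.06)-plane(c,307.5,220,.06);print('dir deg from +x',np.degrees(np.arctan2(p[1],p[0])))
e1,e2=plane(c,250,149,.017),plane(c,338,118,.017);e=(e2-e1)/np.linalg.norm(e2-e1)
P=plane(c,267.8,147.8,.018);M=plane(c,297.8,128.2,.018)
n=np.cross([0,0,1],e)
print('scale dir',e,'d along',(M-P)@e,'gap',(M-P)@n,P,M)
cs=hsvmask(cv2.imread('pics/w9.png')[:,:,::-1].copy(),(0,0,30),(180,60,80))
ringfit(cs,c,.036,.022,((a+b)/2)[:2],False)
ang=np.degrees(np.arctan2(*(plane(c,256,249,.016)-plane(c,403,206,.016))[[1,0]]));print('plate edge',ang)
E
```

```text
bar [0.58049401 0.22081082 0.06      ] [0.6137253 0.1973565 0.06     ] [0.59710965 0.20908366 0.06      ] 0.04067460767016631
dir deg from +x -35.439321722362585
scale dir [ 0.32944475 -0.94417485  0.        ] d along 0.028569121061067466 gap 0.006769765426745856 [0.63661623 0.24849449 0.018     ] [0.65242002 0.22375051 0.018     ]
fit [0.5986 0.2093] n 138 rms 0.00046
plate edge 107.64554810541372
```

{"api": "carry_out", "payload": {"linear": [[0,0,0],[0,0,0],[0,0,0],[0,0,0],[0,0,0],[0,0,0],[0,0,0],[0,0,0]], "angular": [[0,0,1],[0,0,1],[0,0,1],[0,0,1],[0,0,1],[0,0,1],[0,0,1],[0,0,1]], "hand": [1,1,1,1,1,1,1,1]}}

```text
clock: 13.98
position: [0.602, 0.2034, 0.3251]
ee_rot: [0.0, 0.948, 0.317, -0.0]
contact_force: [0.1, -0.5, 0.2]
width: 0.0854
gripper_force: 0.0
```

{"api": "carry_out", "payload": {"linear": [[0,0,0],[0,0,0],[0,0,0],[0,0,0],[0,0,0],[0,0,0],[0,0,0],[0,0,0]], "angular": [[0,0,1],[0,0,1],[0,0,1],[0,0,1],[0,0,1],[0,0,1],[0,0,1],[0,0,1]], "hand": [1,1,1,1,1,1,1,1]}}

```text
clock: 14.65
position: [0.602, 0.2034, 0.3251]
ee_rot: [0.0, 0.801, 0.599, -0.0]
contact_force: [0.2, 0.7, -0.4]
width: 0.0854
gripper_force: 0.0
```

{"api": "carry_out", "payload": {"linear": [[0,0,0],[0,0,0],[0,0,0],[0,0,0],[0,0,0],[0,0,0],[0,0,0],[0,0,0]], "angular": [[0,0,1],[0,0,1],[0,0,1],[0,0,1],[0,0,1],[0,0,1],[0,0,1],[0,0,1]], "hand": [1,1,1,1,1,1,1,1]}}

```text
clock: 15.32
position: [0.602, 0.2034, 0.3251]
ee_rot: [0.0, 0.571, 0.821, -0.0]
contact_force: [-0.0, 0.3, 0.5]
width: 0.0854
gripper_force: 0.0
```

{"api": "carry_out", "payload": {"linear": [[0,0,0],[0,0,0],[0,0,0],[0,0,0],[0,0,0],[0,0,0],[0,0,0],[0,0,0]], "angular": [[0,0,1],[0,0,1],[0,0,1],[0,0,1],[0,0,1],[0,0,1],[0,0,1],[0,0,0.5]], "hand": [1,1,1,1,1,1,1,1]}}

```text
clock: 15.98
position: [0.602, 0.2034, 0.3251]
ee_rot: [0.0, 0.304, 0.953, -0.0]
contact_force: [-0.8, -0.3, 0.9]
width: 0.0857
gripper_force: 0.0
```

```bash
python3 - <<'E'
from h import *
s=manip.get_state();q=s['ee_rot'];M=R.from_quat(np.r_[q[1:],q[0]]).as_matrix();print(s['position'],s['qpos'].round(3),'yaw',np.degrees(np.arctan2(M[1,0],M[0,0])))
E
```

```text
[0.60200282 0.20341434 0.32508736] [ 0.216  0.416  1.493 -0.     1.233 -0.737] yaw 144.63591097864992
```

{"api": "carry_out", "payload": {"linear": [[-0.008,0.0116,-0.02],[0,0,-0.06],[0,0,-0.06],[0,0,-0.06],[0,0,-0.002],[0,0,0],[0,0,0],[0,0,0]], "angular": [[0,0,0],[0,0,0],[0,0,0],[0,0,0],[0,0,0],[0,0,0],[0,0,0],[0,0,0]], "hand": [1,1,1,0.8,0.5,0.3,0.1,0], "force": 60}}

```text
clock: 16.65
position: [0.5985, 0.2111, 0.2261]
ee_rot: [0.002, 0.304, 0.953, 0.001]
contact_force: [0.7, 0.4, -0.9]
width: 0.0259
gripper_force: 0.0
```

{"api": "carry_out", "payload": {"linear": [[0,0,0],[0,0,0],[0,0,0],[0,0,0],[0,0,0]], "angular": [[0,0,0],[0,0,0],[0,0,0],[0,0,0],[0,0,0]], "hand": [0,0,0,0,0]}}

```text
clock: 17.07
position: [0.5973, 0.2095, 0.2265]
ee_rot: [0.001, 0.303, 0.953, -0.002]
contact_force: [-2.9, -5.9, 5.7]
width: 0.0118
gripper_force: 59.2
```

{"api": "carry_out", "payload": {"linear": [[0,0,0],[0,0,0],[0,0,0],[0,0,0],[0,0,0],[0,0,0],[0,0,0],[0,0,0]], "angular": [[0,0,-1],[0,0,-1],[0,0,-1],[0,0,-1],[0,0,-1],[0,0,-1],[0,0,-1],[0,0,-1]], "hand": [0,0,0,0,0,0,0,0]}}

```text
clock: 17.73
position: [0.596, 0.2086, 0.2265]
ee_rot: [0.001, 0.589, 0.808, -0.003]
contact_force: [-5.5, -10.2, 8.9]
width: 0.0118
gripper_force: 59.7
```

{"api": "carry_out", "payload": {"linear": [[0,0,0],[0,0,0],[0,0,0],[0,0,0],[0,0,0],[0,0,0],[0,0,0],[0,0,0]], "angular": [[0,0,-1],[0,0,-1],[0,0,-1],[0,0,-1],[0,0,-1],[0,0,-1],[0,0,-1],[0,0,-1]], "hand": [0,0,0,0,0,0,0,0]}}

```text
clock: 18.4
position: [0.5945, 0.2086, 0.2265]
ee_rot: [0.001, 0.813, 0.582, -0.005]
contact_force: [-10.7, -9.7, 12.3]
width: 0.0119
gripper_force: 60.0
```

{"api": "carry_out", "payload": {"linear": [[0,0,0],[0,0,0],[0,0,0],[0,0,0],[0,0,0],[0,0,0],[0,0,0],[0,0,0]], "angular": [[0,0,-1],[0,0,-1],[0,0,-1],[0,0,-1],[0,0,-1],[0,0,-1],[0,0,-1],[0,0,0]], "hand": [0,0,0,0,0,0,0,0]}}

```text
clock: 19.07
position: [0.5933, 0.2094, 0.2265]
ee_rot: [0.001, 0.942, 0.334, -0.006]
contact_force: [-12.4, -5.7, 13.3]
width: 0.0118
gripper_force: 60.2
```

```bash
python3 - <<'E'
from k import *
im,c=grab("wrist","w10");s=manip.get_state();q=s['ee_rot'];M=R.from_quat(np.r_[q[1:],q[0]]).as_matrix();print(s['position'],s['contact_force'],'yaw',np.degrees(np.arctan2(M[1,0],M[0,0])))
h,W,Rd,_=knob(im,c,(0,640,0,330))
n,l,st,ce=cv2.connectedComponentsWithStats(Rd)
for i in range(1,n):
    if st[i,4]>15: print('red',st[i],ce[i])
print(pix(c,[.6366,.2485,.018]),pix(c,[.6524,.2237,.018]))
E
```

```text
[0.59327403 0.20942975 0.22643712] [-12.75240275  -6.36140766  13.79474728] yaw 39.191118485308856
white [222  31 108 105 820] [247.32682927  76.48902439]
white [  0 123  12  38 185] [  3.33513514 143.17837838]
white [234 134   7   8  23] [236.86956522 138.2173913 ]
white [339 141  38  36 723] [358.37067773 159.59751037]
white [218 145   9   9  18] [221.11111111 148.55555556]
white [320 223   5  33 165] [322. 239.]
red [ 363   82   47   50 1171] [384.11784799 103.11699402]
(np.float64(315.77596205834703), np.float64(124.92090499159936)) (np.float64(372.5342238861422), np.float64(131.64794885176929))
```

View pics/w10.png

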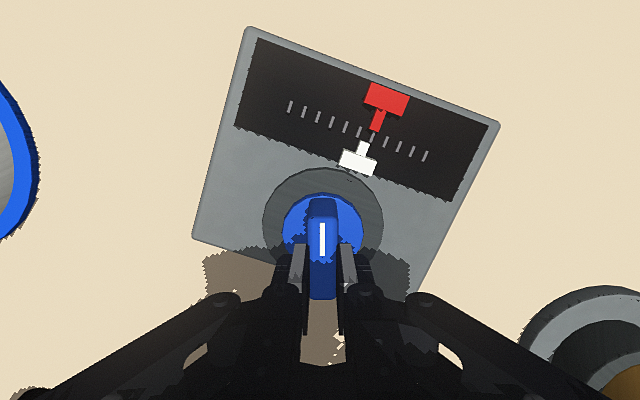

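Pointer tip about (363,142), mark tip about (376,131): still a few mm short. Measure precisely.

```bash
cat >> k.py <<'E'
def err(im,c,roi):
    "pointer-to-mark distance along the scale from medians of the stems' rows across the scale"
    h=cv2.cvtColor(im,cv2.COLOR_RGB2HSV);x0,x1,y0,y1=roi
    e=np.array([.3155,-.949]);e/=np.linalg.norm(e);n=np.array([e[1],-e[0]])*-1
    W=cv2.inRange(h,(0,0,170),(180,40,255));Rd=cv2.inRange(h,(0,150,80),(8,255,255))|cv2.inRange(h,(172,150,80),(180,255,255))
    out=[]
    for m in(W,Rd):
        k=np.zeros_like(m);k[y0:y1,x0:x1]=m[y0:y1,x0:x1]
        q,l,st,_=cv2.connectedComponentsWithStats(k);i=1+np.argmax(st[1:,4]);ys,xs=np.nonzero(l==i)
        P=np.array([plane(c,a,b,.018)[:2] for a,b in zip(xs,ys)]);out.append(P)
    c0=[p.mean(0) for p in out]
    if (c0[1]-c0[0])@n<0:n=-n
    P,M=out;sp=P@n;sm=M@n
    tp=P[sp>sp.max()-.004];tm=M[sm<sm.min()+.004]
    w=[np.ptp(t@e) for t in(tp,tm)]
    mid=[(t@e).min()/2+(t@e).max()/2 for t in(tp,tm)]
    print('along mm',1e3*(mid[1]-mid[0]),'widths',w,'gap',sm.min()-sp.max(),'centroid along',((c0[1]-c0[0])@e)*1e3)
E
python3 - <<'E'
from k import *
s,c=wrist_state();im=cv2.imread('pics/w10.png')[:,:,::-1].copy();err(im,c,(335,420,70,190))
im=cv2.imread('pics/w9.png')[:,:,::-1].copy()
E
```

```text
along mm 1.404159019878025 widths [np.float64(0.0052355841544823225), np.float64(0.005583854569720933)] gap 0.007102669216060953 centroid along 1.0003301303869865
```

{"api": "carry_out", "payload": {"linear": [[0,0,0],[0,0,0],[0,0,0],[0,0,0],[0,0,0],[0,0,0],[0,0,0.01],[0,0,0.04]], "angular": [[0,0,-1],[0,0,0],[0,0,0],[0,0,0],[0,0,0],[0,0,0],[0,0,0],[0,0,0]], "hand": [0,0,0,0.5,1,1,1,1]}}

```text
clock: 19.78
position: [0.5967, 0.211, 0.2469]
ee_rot: [-0.0, 0.955, 0.297, -0.003]
contact_force: [0.3, -0.1, 0.3]
width: 0.0718
gripper_force: 0.0
```

{"api": "carry_out", "payload": {"linear": [[0,0,0.06],[0,0,0.06],[0,0,0.06],[0,0,0],[0,0,0],[0,0,0],[0,0,0]], "angular": [[0,0,-0.5],[0,0,-1],[0,0,-1],[0,0,-1],[0,0,0],[0,0,0],[0,0,0]], "hand": [1,1,1,1,1,1,1]}}

```text
clock: 20.37
position: [0.5971, 0.2111, 0.338]
ee_rot: [0.0, 0.987, 0.162, -0.001]
contact_force: [-1.2, 0.6, -0.2]
width: 0.0854
gripper_force: 0.0
```

```bash
python3 - <<'E'
from k import *
im,c=grab("wrist","w11");s=manip.get_state();q=s['ee_rot'];M=R.from_quat(np.r_[q[1:],q[0]]).as_matrix();print(s['position'],s['contact_force'],'yaw',np.degrees(np.arctan2(M[1,0],M[0,0])))
u,v=np.array(pix(c,[.648,.225,.018])).astype(int);print(u,v)
err(im,c,(u-35,u+35,v-35,v+35))
for n in("top",):
    t,ct=grab(n,"t11")
    m2=hsvmask(t,(10,80,40),(28,255,255));ringfit(m2,ct,.068,.025,(.637,.0045),False)
E
```

```text
[0.59713402 0.21106048 0.33774383] [-0.23203375 -0.26220105  0.14718552] yaw 18.62768968010248
325 123
along mm 0.30183057984138095 widths [np.float64(0.00423165713007604), np.float64(0.005013223389125582)] gap 0.008140513840601993 centroid along -0.020351313056696935
fit [0.6368 0.0042] n 46 rms 0.0008
```

Pointer is on the mark (0.3 mm), collars unchanged. Now the blue ball.

{"api": "carry_out", "payload": {"linear": [[-0.06,-0.022,-0.01],[-0.06,-0.022,-0.01],[-0.06,-0.022,-0.01],[-0.06,-0.022,-0.01],[-0.06,-0.022,-0.01],[0,0,0],[0,0,0],[0,0,0]], "angular": [[0,0,-0.8],[0,0,-0.8],[0,0,-0.8],[0,0,-0.8],[0,0,-0.8],[0,0,0],[0,0,0],[0,0,0]], "hand": [1,1,1,1,1,1,1,1]}}

```text
clock: 21.13
position: [0.448, 0.1562, 0.314]
ee_rot: [-0.0, 1.0, 0.002, 0.001]
contact_force: [-0.1, -0.1, -0.5]
width: 0.0853
gripper_force: 0.0
```

```bash
cat >> h.py <<'E'
def ball(im,c,lo,hi,guess,z=.036):
    "sphere centre on plane z: enclosing circle of the blob nearest the guess, closed over highlights"
    m=cv2.morphologyEx(hsvmask(im,lo,hi),cv2.MORPH_CLOSE,np.ones((15,15),np.uint8))
    cs,_=cv2.findContours(m,cv2.RETR_EXTERNAL,cv2.CHAIN_APPROX_NONE)
    u,v=pix(c,[*guess,z]);best=min((k for k in cs if cv2.contourArea(k)>300),key=lambda k:np.hypot(*(k[:,0].mean(0)-[u,v])))
    # silhouette cone: fit centre so that all edge rays touch the 30 mm sphere
    D=[ray(c,a,b) for a,b in best[:,0]];o=D[0][0];D=np.array([d for _,d in D])
    f=lambda p:np.linalg.norm(np.cross(p-o,D),axis=1)-.03
    r=least_squares(f,[*guess,z],loss='soft_l1',f_scale=.0005);g=least_squares(lambda p:f(np.array([*p,z])),guess,loss='soft_l1',f_scale=.0005)
    print('ball free',r.x.round(4),'z fixed',g.x.round(4),'rms',f(np.array([*g.x,z])).std().round(5),'box',cv2.boundingRect(best))
    return g.x
C={'blue':((105,120,25),(125,255,255)),'yellow':((18,140,40),(34,255,255)),'orange':((0,150,40),(14,255,255))}
E
python3 - <<'E'
from h import *
im,c=grab("wrist","w12");s=manip.get_state();print(s['position'],s['ee_rot'])
b=ball(im,c,*C['blue'],(.446,.156));print('delta',b-s['position'][:2])
# foot: dark blob near ball
E
```

```text
[0.44859259 0.15636752 0.31420254] [-1.33632938e-04  9.99997280e-01  2.19352352e-03  7.80829470e-04]
ball free [0.4429 0.1553 0.0294] z fixed [0.4448 0.1553] rms 0.00024 box (285, 165, 78, 78)
delta [-0.00378596 -0.00103381]
```

{"api": "carry_out", "payload": {"linear": [[-0.008,-0.002,-0.02],[0,0,-0.06],[0,0,-0.06],[0,0,-0.06],[0,0,-0.039],[0,0,0],[0,0,0],[0,0,0]], "angular": [[0,0,0],[0,0,0],[0,0,0],[0,0,0],[0,0,0],[0,0,0],[0,0,0],[0,0,0]], "hand": [1,1,1,1,1,1,0.5,0.3], "force": 40}}

```text
clock: 21.85
position: [0.4449, 0.1555, 0.1953]
ee_rot: [-0.0, 1.0, 0.002, 0.001]
contact_force: [-0.3, 0.3, 0.0]
width: 0.0638
gripper_force: 0.0
```

{"api": "carry_out", "payload": {"linear": [[0,0,0],[0,0,0],[0,0,0],[0,0,0],[0,0,0.02],[0,0,0.06],[0,0,0.06],[0,0,0.06]], "angular": [[0,0,0],[0,0,0],[0,0,0],[0,0,0],[0,0,0],[0,0,0],[0,0,0],[0,0,0]], "hand": [0.3,0.3,0.3,0.3,0.3,0.3,0.3,0.3]}}

```text
clock: 22.52
position: [0.4426, 0.155, 0.2953]
ee_rot: [0.0, 1.0, 0.002, -0.001]
contact_force: [0.6, 0.1, -1.9]
width: 0.0582
gripper_force: 43.9
```

{"api": "carry_out", "payload": {"linear": [[0,0.075,0],[0,0.075,0],[0,0.075,0],[0,0.075,0],[0,0.075,0],[0,0.075,0],[0,0,0],[0,0,0]], "angular": [[0,0,0],[0,0,0],[0,0,0],[0,0,0],[0,0,0],[0,0,0],[0,0,0],[0,0,0]], "hand": [0.3,0.3,0.3,0.3,0.3,0.3,0.3,0.3]}}

```text
clock: 23.18
position: [0.4427, 0.3817, 0.2939]
ee_rot: [0.0, 1.0, 0.004, -0.001]
contact_force: [-0.3, -0.8, -2.1]
width: 0.0579
gripper_force: 44.2
```

{"api": "carry_out", "payload": {"linear": [[0,0,0],[0,0,0],[0,0,0]], "angular": [[0,0,0],[0,0,0],[0,0,0]], "hand": [0.3,0.3,0.3]}}

```text
clock: 23.43
position: [0.4433, 0.3788, 0.2945]
ee_rot: [0.0, 1.0, 0.001, -0.0]
contact_force: [-0.1, -0.2, -2.3]
width: 0.0582
gripper_force: 44.2
```

```bash
python3 - <<'E'
from h import *
im,c=grab("wrist","w13");s=manip.get_state();print(s['position'],s['ee_rot'],s['contact_force'],s['qpos'].round(2))
p=s['position'];b=ball(im,c,*C['blue'],p[:2],p[2]-.1585);print('ball-TCP',b-p[:2])
d=ringfit(hsvmask(im,*C['blue']),c,.006,.066,(.4822,.4102),False)
print('delta',d-b)
E
```

```text
[0.44348161 0.37891148 0.29458279] [ 2.94991584e-04  9.99999280e-01  1.14154762e-03 -2.23155433e-04] [-0.38491719  0.311153   -2.34595685] [ 0.59  0.37  1.65 -0.    1.12  2.16]
ball free [0.4955 0.3849 0.1841] z fixed [0.4968 0.3946] rms 0.01504 box (185, 51, 209, 306)
ball-TCP [0.05334512 0.01566749]
fit [0.4827 0.4167] n 473 rms 0.00059
delta [-0.01414949  0.02214103]
```

View pics/w13.png

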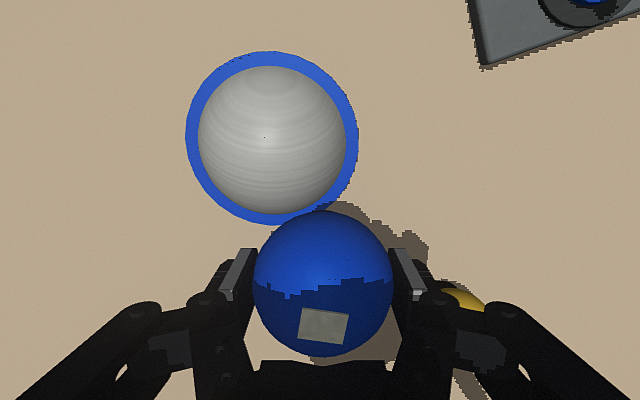

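Blue ball held upright-looking, centred (323,284); blue dome rim centred (272,138). Cross-check dome position.

```bash
python3 - <<'E'
from h import *
s,c=wrist_state();im=cv2.imread('pics/w13.png')[:,:,::-1].copy();p=s['position']
print(plane(c,271.5,138,.006),plane(c,271.5,138,.0), 'apex dot',plane(c,264.5,137.5,.045))
ringfit(hsvmask(im,*C['blue']),c,.006,.066,(.4822,.4102),False)
z=p[2]-.1585
for q in((254,284),(393,284),(323,210),(323,357)):
    o,d=ray(c,*q);print((plane(c,*q,z)-p).round(4))
m=hsvmask(im,*C['blue']);m[:228]=0;m[:,:250]=0;m[:,400:]=0
b=ball(np.where(m[...,None]>0,im,0).astype(np.uint8),c,*C['blue'],p[:2],z)
print(b-p[:2])
T=cv2.imread('pics/t11.png')[:,:,::-1].copy();ct=cam('top')
print(cv2.boundingRect(hsvmask(T,*C['blue'])[195:250,150:230]))
e=ringfit(hsvmask(T,*C['blue']),ct,.006,.066,(.4822,.4102),False);print(pix(ct,[.4827,.4167,.006]),pix(ct,[*e,.006]))
E
```

```text
[0.48826139 0.41715206 0.006     ] [0.48755996 0.41804391 0.        ] apex dot [0.493123   0.41582186 0.045     ]
fit [0.4829 0.4169] n 478 rms 0.00057
[-0.0017  0.0288 -0.1585]
[-0.0015 -0.0304 -0.1585]
[ 0.0317 -0.0004 -0.1585]
[-0.0394 -0.0007 -0.1585]
ball free [0.44   0.3786 0.1312] z fixed [0.4423 0.3786] rms 0.00175 box (252, 228, 142, 129)
[-0.00119328 -0.00031133]
(22, 10, 33, 41)
fit [0.4837 0.4104] n 40 rms 0.00126
(np.float64(191.85331396860505), np.float64(225.42918817546305)) (np.float64(193.86342104690735), np.float64(225.1421654591891))
```

```bash
python3 - <<'E'
from h import *
s,c=wrist_state();im=cv2.imread('pics/w13.png')[:,:,::-1].copy()
print('cam',c[1][:3,3])
m=hsvmask(im,(105,120,25),(125,255,255))
for u in(262,268,274):
    v=np.nonzero(m[:232,u])[0];br=np.nonzero(np.diff(v)>5)[0];print(u,v.min(),v[br],v[br+1],v.max(),[plane(c,u,k,.006)[:2].round(4) for k in(v.min(),v[br][0],v[br+1][0],v.max())])
for vv in(130,138,146):
    k=np.nonzero(m[vv])[0];br=np.nonzero(np.diff(k)>20)[0];print(vv,k.min(),k[br],k[br+1],k.max(),[plane(c,q,vv,.006)[:2].round(4) for q in(k.min(),k[br][0],k[br+1][0],k.max())])
g=cv2.cvtColor(im,cv2.COLOR_RGB2GRAY);y,x=np.unravel_index(g[110:170,230:300].argmin(),(60,70));print(x+230,y+110,g[y+110,x+230])
for z in(.02,.045):print(pix(c,[.4829,.4167,z]))
E
```

```text
cam [0.51837525 0.378863   0.2635919 ]
262 52 [65] [214] 223 [array([0.5482, 0.4214]), array([0.5397, 0.4218]), array([0.4275, 0.4272]), array([0.4198, 0.4276])]
268 51 [65] [214] 224 [array([0.5489, 0.4172]), array([0.5397, 0.4176]), array([0.4275, 0.4224]), array([0.4189, 0.4228])]
274 51 [ 65 224] [214 231] 231 [array([0.5489, 0.413 ]), array([0.5397, 0.4133]), array([0.4275, 0.4176]), array([0.4128, 0.4181])]
130 186 [197] [345] 357 [array([0.494, 0.481]), array([0.494 , 0.4727]), array([0.4944, 0.3618]), array([0.4944, 0.3528])]
138 185 [197] [346] 357 [array([0.488 , 0.4824]), array([0.4881, 0.4734]), array([0.4884, 0.3609]), array([0.4885, 0.3526])]
146 187 [197] [346] 357 [array([0.482 , 0.4816]), array([0.4821, 0.474 ]), array([0.4824, 0.3608]), array([0.4825, 0.3525])]
264 137 77
(np.float64(269.6253547649962), np.float64(147.80813508885166))
(np.float64(263.87193926460475), np.float64(153.40496868350098))
```

Rim edges give dome centre (0.484, 0.417), diameter 130 mm, consistent. Move over and lower.

{"api": "carry_out", "payload": {"linear": [[0.042,0.038,0],[0.042,0.038,0],[0,0,0],[0,0,-0.03],[0,0,-0.03],[0,0,-0.03],[0,0,0],[0,0,0]], "angular": [[0,0,0],[0,0,0],[0,0,0],[0,0,0],[0,0,0],[0,0,0],[0,0,0],[0,0,0]], "hand": [0.3,0.3,0.3,0.3,0.3,0.3,0.3,0.3]}}

```text
clock: 24.15
position: [0.4854, 0.4172, 0.2489]
ee_rot: [0.001, 1.0, 0.001, -0.001]
contact_force: [0.2, 1.0, -1.8]
width: 0.0582
gripper_force: 44.2
```

{"api": "carry_out", "payload": {"linear": [[0,0,-0.008],[0,0,0],[0,0,0],[0,0,0]], "angular": [[0,0,0],[0,0,0],[0,0,0],[0,0,0]], "hand": [0.3,0.3,0.3,0.3]}}

```text
clock: 24.48
position: [0.4856, 0.4182, 0.2463]
ee_rot: [-0.0, 1.0, 0.002, 0.001]
contact_force: [0.5, -0.1, -2.4]
width: 0.0578
gripper_force: 44.2
```

{"api": "carry_out", "payload": {"linear": [[0,-0.0024,-0.006],[0,0,0],[0,0,-0.003],[0,0,0],[0,0,0]], "angular": [[0,0,0],[0,0,0],[0,0,0],[0,0,0],[0,0,0]], "hand": [0.3,0.3,0.3,0.3,0.3]}}

```text
clock: 24.9
position: [0.4855, 0.4169, 0.2411]
ee_rot: [0.0, 1.0, 0.002, 0.0]
contact_force: [0.3, -0.8, -0.9]
width: 0.0578
gripper_force: 44.5
```

{"api": "carry_out", "payload": {"linear": [[0,0,-0.002],[0,0,0],[0,0,0]], "angular": [[0,0,0],[0,0,0],[0,0,0]], "hand": [0.3,0.3,0.3]}}

```text
clock: 25.15
position: [0.4856, 0.4169, 0.2409]
ee_rot: [-0.0, 1.0, 0.002, 0.0]
contact_force: [-1.0, -1.9, 5.1]
width: 0.0581
gripper_force: 44.9
```

{"api": "carry_out", "payload": {"linear": [[0,0,0.0015],[0,0,0],[0,0,0],[0,0,0],[0,0,0],[0,0,0],[0,0,0],[0,0,0]], "angular": [[0,0,0],[0,0,0],[0,0,0],[0,0,0],[0,0,0],[0,0,0],[0,0,0],[0,0,0]], "hand": [0.3,0.3,0.68,0.72,0.76,0.82,0.9,1]}}

```text
clock: 25.82
position: [0.4854, 0.417, 0.2406]
ee_rot: [0.0, 1.0, 0.002, -0.0]
contact_force: [0.5, 0.2, 0.2]
width: 0.0848
gripper_force: 0.0
```

{"api": "carry_out", "payload": {"linear": [[0,0,0],[0,0,0],[0,0,0.02],[0,0,0.04],[0,0,0.06],[0,0,0.06],[0,0,0],[0,0,0]], "angular": [[0,0,0],[0,0,0],[0,0,0],[0,0,0],[0,0,0],[0,0,0],[0,0,0],[0,0,0]], "hand": [1,1,1,1,1,1,1,1]}}

```text
clock: 26.48
position: [0.4859, 0.4173, 0.334]
ee_rot: [-0.002, 1.0, 0.002, 0.002]
contact_force: [0.2, -0.5, -0.6]
width: 0.0856
gripper_force: 0.0
```

```bash
cat >> h.py <<'E'
def check(col,dome,im,c):
    b=ball(im,c,*C[col],dome,.081);print(col,'offset from dome mm',((b-dome)*1e3).round(1));return b
E
python3 - <<'E'
from h import *
im,c=grab("wrist","w14");s=manip.get_state();print(s['position'],s['contact_force'],s['width'])
m=hsvmask(im,*C['blue']);u,v=np.array(pix(c,[.484,.4168,.081])).astype(int);k=np.zeros_like(m);cv2.circle(k,(u,v),48,255,-1)
n,l,st,ce=cv2.connectedComponentsWithStats(m&0xff);print(u,v,[(st[i].tolist(),ce[i].round()) for i in range(1,n) if st[i,4]>200])
t,ct=grab("top","t14");m=hsvmask(t,*C['blue']);n,l,st,ce=cv2.connectedComponentsWithStats(m);print([(st[i].tolist(),plane(ct,*ce[i],.081).round(3)) for i in range(1,n) if st[i,4]>80])
E
```

```text
[0.48536613 0.41686906 0.332031  ] [-0.49422503  0.30513322 -0.89806401] 0.0854559361758205
324 213 [([565, 14, 75, 69, 4036], array([605.,  51.])), ([252, 114, 144, 140, 9026], array([324., 193.]))]
[([251, 183, 14, 14, 144], array([0.59 , 0.203, 0.081])), ([172, 205, 41, 41, 273], array([0.481, 0.387, 0.081])), ([177, 224, 18, 8, 82], array([0.473, 0.416, 0.081])), ([450, 362, 142, 38, 3674], array([ 0.032, -0.548,  0.081]))]
```

{"api": "carry_out", "payload": {"linear": [[-0.056,-0.056,0],[-0.056,-0.056,0],[-0.056,-0.056,0],[-0.056,-0.056,0],[-0.056,-0.056,-0.02],[0,0,-0.02],[0,0,0],[0,0,0]], "angular": [[0,0,0],[0,0,0],[0,0,0],[0,0,0],[0,0,0],[0,0,0],[0,0,0],[0,0,0]], "hand": [1,1,1,1,1,1,1,1]}}

```text
clock: 27.25
position: [0.3452, 0.2767, 0.3101]
ee_rot: [0.0, 1.0, 0.002, -0.001]
contact_force: [0.6, -0.2, 0.3]
width: 0.0855
gripper_force: 0.0
```

```bash
python3 - <<'E'
from h import *
im,c=grab("wrist","w15");s=manip.get_state();print(s['position'],s['ee_rot'],s['qpos'].round(2))
b=ball(im,c,*C['yellow'],(.344,.276));print('delta',b-s['position'][:2])
t,ct=grab("scene","s15");m=hsvmask(t,*C['blue']);n,l,st,ce=cv2.connectedComponentsWithStats(m);print([(st[i].tolist(),ce[i].round(1)) for i in range(1,n) if st[i,4]>80],pix(ct,[.484,.417,.081]))
E
```

```text
[0.34611092 0.27733996 0.31069744] [-1.00086298e-04  9.99998264e-01  1.85552703e-03  1.39219587e-04] [0.52 0.16 1.92 0.   1.06 2.09]
ball free [0.3422 0.2748 0.0302] z fixed [0.344  0.2748] rms 0.00023 box (285, 162, 80, 80)
delta [-0.00215986 -0.00250985]
[([232, 0, 126, 83, 7519], array([296.1,  32. ])), ([553, 1, 87, 124, 6306], array([608.8,  65.8])), ([583, 126, 24, 20, 373], array([594.2, 135.3])), ([617, 184, 23, 47, 639], array([631.2, 209.8])), ([357, 240, 17, 20, 213], array([364.9, 251.1])), ([427, 242, 49, 47, 792], array([453.4, 262.3]))] (np.float64(458.3688282139701), np.float64(252.25426717486067))
```

{"api": "carry_out", "payload": {"linear": [[-0.0045,-0.005,-0.02],[0,0,-0.06],[0,0,-0.06],[0,0,-0.06],[0,0,-0.032],[0,0,0],[0,0,0],[0,0,0]], "angular": [[0,0,0],[0,0,0],[0,0,0],[0,0,0],[0,0,0],[0,0,0],[0,0,0],[0,0,0]], "hand": [1,1,1,1,1,1,0.5,0.3]}}

```text
clock: 28.02
position: [0.3445, 0.2753, 0.1956]
ee_rot: [-0.001, 1.0, 0.002, 0.001]
contact_force: [0.3, 0.3, 0.6]
width: 0.0643
gripper_force: 0.0
```

{"api": "carry_out", "payload": {"linear": [[0,0,0],[0,0,0],[0,0,0],[0,0,0],[0,0,0.02],[0,0,0.06],[0,0,0.07],[0,0,0.07]], "angular": [[0,0,0],[0,0,0],[0,0,0],[0,0,0],[0,0,0],[0,0,0],[0,0,0],[0,0,0]], "hand": [0.3,0.3,0.3,0.3,0.3,0.3,0.3,0.3]}}

```text
clock: 28.68
position: [0.3423, 0.274, 0.3057]
ee_rot: [0.001, 1.0, 0.002, -0.001]
contact_force: [0.0, 0.3, -1.7]
width: 0.0582
gripper_force: 43.6
```

{"api": "carry_out", "payload": {"linear": [[0.0112,-0.0777,0],[0.0112,-0.0777,0],[0.0112,-0.0777,0],[0.0112,-0.0777,0],[0.0112,-0.0777,0],[0.0112,-0.0777,0],[0.0112,-0.0777,0],[0.0112,-0.0777,0]], "angular": [[0,0,0],[0,0,0],[0,0,0],[0,0,0],[0,0,0],[0,0,0],[0,0,0],[0,0,0]], "hand": [0.3,0.3,0.3,0.3,0.3,0.3,0.3,0.3]}}

```text
clock: 29.35
position: [0.3871, -0.0381, 0.305]
ee_rot: [-0.0, 1.0, 0.002, 0.0]
contact_force: [1.6, 0.3, -1.0]
width: 0.0579
gripper_force: 43.8
```

{"api": "carry_out", "payload": {"linear": [[0.0112,-0.0777,0],[0.0112,-0.0777,0],[0.0112,-0.0777,0],[0.0112,-0.0777,0],[0.0112,-0.0777,0],[0.0112,-0.0777,0],[0.0112,-0.0777,0],[0.0112,-0.0777,0]], "angular": [[0,0,0],[0,0,0],[0,0,0],[0,0,0],[0,0,0],[0,0,0],[0,0,0],[0,0,0]], "hand": [0.3,0.3,0.3,0.3,0.3,0.3,0.3,0.3]}}

```text
clock: 30.02
position: [0.4322, -0.3489, 0.3047]
ee_rot: [-0.0, 1.0, 0.002, -0.0]
contact_force: [1.7, 0.0, -0.5]
width: 0.0579
gripper_force: 43.8
```

{"api": "carry_out", "payload": {"linear": [[0,0,0],[0,0,0],[0,0,0],[0,0,0],[0,0,0]], "angular": [[0,0,0],[0,0,0],[0,0,0],[0,0,0],[0,0,0]], "hand": [0.3,0.3,0.3,0.3,0.3]}}

```text
clock: 30.43
position: [0.4325, -0.3457, 0.3048]
ee_rot: [-0.0, 1.0, 0.003, -0.0]
contact_force: [-0.3, 1.0, -0.7]
width: 0.0579
gripper_force: 43.8
```

```bash
cat >> h.py <<'E'
def domefit(im,c,col,guess):
    m=hsvmask(im,*C[col]);p=ringfit(m,c,.006,.0655,guess,False)
    u,v=np.array(pix(c,[*p,.006])).astype(int);out=[]
    for du in(-6,0,6):
        k=np.nonzero(m[:,u+du])[0];k=k[k<v+115];hi=k[k<v];lo=k[k>v]
        if len(hi)and len(lo):out.append(('x',plane(c,u+du,hi.min(),.006)[0].round(4),plane(c,u+du,lo.max(),.006)[0].round(4)))
        k=np.nonzero(m[v+du])[0];hi=k[k<u];lo=k[k>u]
        if len(hi)and len(lo):out.append(('y',plane(c,hi.min(),v+du,.006)[1].round(4),plane(c,lo.max(),v+du,.006)[1].round(4)))
    print(out);return p
E
python3 - <<'E'
from h import *
im,c=grab("wrist","w16");s=manip.get_state();p=s['position'];print(p,s['ee_rot'],s['width'],s['contact_force'])
d=domefit(im,c,'yellow',(.477,-.412));print(d-p[:2])
E
```

```text
[ 0.43261333 -0.34579493  0.30494994] [-1.83935982e-04  9.99996694e-01  2.56061316e-03 -1.48027848e-04] 0.05799061749928631 [ 0.48537714  0.44916214 -1.9017632 ]
fit [ 0.4773 -0.4147] n 476 rms 0.00027
[('x', np.float64(0.5415), np.float64(0.4117)), ('y', np.float64(-0.3497), np.float64(-0.4798)), ('x', np.float64(0.5422), np.float64(0.4126)), ('y', np.float64(-0.3497), np.float64(-0.4805)), ('x', np.float64(0.5423), np.float64(0.4127)), ('y', np.float64(-0.3498), np.float64(-0.4796))]
[ 0.04464782 -0.06893257]
```

{"api": "carry_out", "payload": {"linear": [[0.0306,-0.0457,0],[0.0306,-0.0457,0],[0.0306,-0.0457,0],[0,0,-0.03],[0,0,-0.04],[0,0,-0.04],[0,0,0],[0,0,0]], "angular": [[0,0,0],[0,0,0],[0,0,0],[0,0,0],[0,0,0],[0,0,0],[0,0,0],[0,0,0]], "hand": [0.3,0.3,0.3,0.3,0.3,0.3,0.3,0.3]}}

```text
clock: 31.15
position: [0.4785, -0.4146, 0.2491]
ee_rot: [-0.001, 1.0, 0.002, -0.001]
contact_force: [0.5, 0.1, -0.7]
width: 0.0581
gripper_force: 43.9
```

{"api": "carry_out", "payload": {"linear": [[0,0,-0.008],[0,0,0],[0,0,0],[0,0,0]], "angular": [[0,0,0],[0,0,0],[0,0,0],[0,0,0]], "hand": [0.3,0.3,0.3,0.3]}}

```text
clock: 31.48
position: [0.4789, -0.4158, 0.2469]
ee_rot: [0.001, 1.0, 0.002, 0.001]
contact_force: [0.5, 0.8, -1.7]
width: 0.0579
gripper_force: 43.9
```

{"api": "carry_out", "payload": {"linear": [[0,0.0024,-0.007],[0,0,0],[0,0,-0.003],[0,0,0],[0,0,0]], "angular": [[0,0,0],[0,0,0],[0,0,0],[0,0,0],[0,0,0]], "hand": [0.3,0.3,0.3,0.3,0.3]}}

```text
clock: 31.9
position: [0.4787, -0.4145, 0.2412]
ee_rot: [0.0, 1.0, 0.002, 0.0]
contact_force: [0.1, 0.7, 2.6]
width: 0.0579
gripper_force: 44.3
```

{"api": "carry_out", "payload": {"linear": [[0,0,-0.002],[0,0,0],[0,0,0]], "angular": [[0,0,0],[0,0,0],[0,0,0]], "hand": [0.3,0.3,0.3]}}

```text
clock: 32.15
position: [0.4788, -0.4144, 0.2411]
ee_rot: [0.0, 1.0, 0.002, 0.0]
contact_force: [-1.6, 1.4, 7.3]
width: 0.0583
gripper_force: 44.8
```

{"api": "carry_out", "payload": {"linear": [[0,0,0.002],[0,0,0],[0,0,0],[0,0,0],[0,0,0],[0,0,0],[0,0,0],[0,0,0]], "angular": [[0,0,0],[0,0,0],[0,0,0],[0,0,0],[0,0,0],[0,0,0],[0,0,0],[0,0,0]], "hand": [0.3,0.3,0.68,0.72,0.76,0.82,0.9,1]}}

```text
clock: 32.82
position: [0.4786, -0.4146, 0.2405]
ee_rot: [-0.0, 1.0, 0.002, -0.0]
contact_force: [0.1, -0.5, 0.2]
width: 0.0852
gripper_force: 0.0
```

{"api": "carry_out", "payload": {"linear": [[0,0,0],[0,0,0],[0,0,0.02],[0,0,0.04],[0,0,0.06],[0,0,0.06],[0,0,0],[0,0,0]], "angular": [[0,0,0],[0,0,0],[0,0,0],[0,0,0],[0,0,0],[0,0,0],[0,0,0],[0,0,0]], "hand": [1,1,1,1,1,1,1,1]}}

```text
clock: 33.48
position: [0.4791, -0.4149, 0.334]
ee_rot: [0.002, 1.0, 0.002, 0.002]
contact_force: [0.8, 0.4, -0.5]
width: 0.0854
gripper_force: 0.0
```

{"api": "carry_out", "payload": {"linear": [[-0.054,0.0524,0],[-0.054,0.0524,0],[-0.054,0.0524,0],[-0.054,0.0524,0],[-0.054,0.0524,-0.02],[0,0,-0.02],[0,0,0],[0,0,0]], "angular": [[0,0,0],[0,0,0],[0,0,0],[0,0,0],[0,0,0],[0,0,0],[0,0,0],[0,0,0]], "hand": [1,1,1,1,1,1,1,1]}}

```text
clock: 34.15
position: [0.3436, -0.2835, 0.3105]
ee_rot: [-0.0, 1.0, 0.002, -0.0]
contact_force: [0.7, -0.8, 0.8]
width: 0.0854
gripper_force: 0.0
```

```bash
python3 - <<'E'
from h import *
im,c=grab("wrist","w17");s=manip.get_state();print(s['position'],s['ee_rot'],s['qpos'].round(2))
b=ball(im,c,*C['orange'],(.344,-.283));print('delta',b-s['position'][:2])
t,ct=grab("scene","s17")
for k,lo,hi,d in(('blue',*C['blue'],(.484,.417)),('yellow',*C['yellow'],(.4773,-.4147))):
    m=hsvmask(t,lo,hi);n,l,st,ce=cv2.connectedComponentsWithStats(m);q=pix(ct,[*d,.081]);print(k,q,[(st[i].tolist(),ce[i].round(1)) for i in range(1,n) if st[i,4]>40 and np.hypot(*(ce[i]-q))<40])
# wrench direction pixels near ball
E
```

```text
[ 0.34432277 -0.28426359  0.3109666 ] [4.82493281e-04 9.99998072e-01 1.86348594e-03 3.89274041e-04] [-0.85  0.16  1.91 -0.    1.07  0.72]
ball free [ 0.3426 -0.2815  0.0297] z fixed [ 0.3444 -0.2815] rms 0.00026 box (281, 160, 79, 80)
delta [4.42216008e-05 2.75231769e-03]
blue (np.float64(458.3688282139701), np.float64(252.25426717486067)) [([427, 242, 49, 47, 793], array([453.4, 262.3]))]
yellow (np.float64(220.2629221408202), np.float64(119.87970478777521)) [([212, 112, 18, 18, 243], array([220.2, 120.7])), ([205, 126, 39, 26, 191], array([224.3, 142.2]))]
```

{"api": "carry_out", "payload": {"linear": [[0,0.0055,0],[0,0,0],[0,0,0],[0,0,0],[0,0,0]], "angular": [[0,0,1],[0,0,1],[0,0,1],[0,0,1],[0,0,1]], "hand": [1,1,1,1,1]}}

```text
clock: 34.67
position: [0.3448, -0.282, 0.3112]
ee_rot: [0.001, 0.979, 0.202, 0.0]
contact_force: [0.7, -0.4, -0.4]
width: 0.0852
gripper_force: 0.0
```

{"api": "carry_out", "payload": {"linear": [[0,0,0],[0,0,0],[0,0,0],[0,0,0],[0,0,0],[0,0,0],[0,0,0]], "angular": [[0,0,1],[0,0,1],[0,0,1],[0,0,1],[0,0,1],[0,0,0],[0,0,0]], "hand": [1,1,1,1,1,1,1]}}

```text
clock: 35.25
position: [0.3445, -0.2817, 0.311]
ee_rot: [0.001, 0.921, 0.39, 0.0]
contact_force: [-0.2, 0.5, 0.1]
width: 0.0855
gripper_force: 0.0
```

```bash
python3 - <<'E'
from h import *
im,c=grab("wrist","w18");s=manip.get_state();print(s['position'],s['ee_rot'],s['qpos'].round(2))
b=ball(im,c,*C['orange'],(.344,-.283));print('delta',b-s['position'][:2])
E
```

```text
[ 0.34432492 -0.2815      0.31095969] [3.82525050e-04 9.20695428e-01 3.90281651e-01 1.24258531e-04] [-0.84  0.16  1.92 -0.    1.07 -0.07]
ball free [ 0.3432 -0.2825  0.0302] z fixed [ 0.3444 -0.2813] rms 0.00023 box (281, 160, 79, 80)
delta [6.28568260e-05 1.60903362e-04]
```

{"api": "carry_out", "payload": {"linear": [[0,0,-0.02],[0,0,-0.06],[0,0,-0.06],[0,0,-0.06],[0,0,-0.032],[0,0,0],[0,0,0],[0,0,0]], "angular": [[0,0,0],[0,0,0],[0,0,0],[0,0,0],[0,0,0],[0,0,0],[0,0,0],[0,0,0]], "hand": [1,1,1,1,1,1,0.5,0.3]}}

```text
clock: 35.97
position: [0.3444, -0.2815, 0.1957]
ee_rot: [0.001, 0.92, 0.391, 0.0]
contact_force: [0.2, -0.8, 0.6]
width: 0.0638
gripper_force: 0.0
```

{"api": "carry_out", "payload": {"linear": [[0,0,0],[0,0,0],[0,0,0],[0,0,0],[0,0,0.02],[0,0,0.06],[0,0,0.07],[0,0,0.07]], "angular": [[0,0,0],[0,0,0],[0,0,0],[0,0,0],[0,0,0],[0,0,0],[0,0,0],[0,0,0]], "hand": [0.3,0.3,0.3,0.3,0.3,0.3,0.3,0.3]}}

```text
clock: 36.63
position: [0.3433, -0.2803, 0.306]
ee_rot: [-0.001, 0.92, 0.391, -0.0]
contact_force: [0.9, -0.8, -1.5]
width: 0.0581
gripper_force: 44.0
```

{"api": "carry_out", "payload": {"linear": [[0.063,0.0076,0],[0.063,0.0076,0],[0.063,0.0076,0],[0.063,0.0076,0],[0.063,0.0076,0],[0.063,0.0076,0],[0.063,0.0076,0],[0,0,0]], "angular": [[0,0,0],[0,0,0],[0,0,0],[0,0,0],[0,0,0],[0,0,0],[0,0,0],[0,0,0]], "hand": [0.3,0.3,0.3,0.3,0.3,0.3,0.3,0.3]}}

```text
clock: 37.3
position: [0.5695, -0.2536, 0.305]
ee_rot: [0.002, 0.92, 0.392, 0.003]
contact_force: [0.8, -1.2, -1.2]
width: 0.0579
gripper_force: 44.1
```

{"api": "carry_out", "payload": {"linear": [[0,0,0],[0,0,0],[0,0,0],[0,0,0]], "angular": [[0,0,0],[0,0,0],[0,0,0],[0,0,0]], "hand": [0.3,0.3,0.3,0.3]}}

```text
clock: 37.63
position: [0.563, -0.2543, 0.305]
ee_rot: [-0.0, 0.921, 0.391, -0.0]
contact_force: [0.6, 0.1, -1.4]
width: 0.0583
gripper_force: 44.1
```

```bash
python3 - <<'E'
from h import *
im,c=grab("wrist","w19");s=manip.get_state();p=s['position'];print(p,s['ee_rot'],s['width'],s['contact_force'])
d=domefit(im,c,'orange',(.6057,-.2135));print(d-p[:2])
E
```

```text
[ 0.56312988 -0.25435663  0.30505349] [-4.22488662e-05  9.20507172e-01  3.90725642e-01 -1.28256687e-04] 0.057945763982235235 [ 0.01551084 -0.97176275 -2.26653853]
fit [ 0.6066 -0.216 ] n 488 rms 0.00025
[('x', np.float64(0.6482), np.float64(0.5378)), ('y', np.float64(-0.1673), np.float64(-0.2574)), ('x', np.float64(0.6513), np.float64(0.5415)), ('y', np.float64(-0.1703), np.float64(-0.2608)), ('x', np.float64(0.6544), np.float64(0.5451)), ('y', np.float64(-0.1739), np.float64(-0.2638))]
[0.04351222 0.03836262]
```

{"api": "carry_out", "payload": {"linear": [[0.044,0.039,0],[0.044,0.039,0],[0,0,0],[0,0,-0.03],[0,0,-0.04],[0,0,-0.04],[0,0,0],[0,0,0]], "angular": [[0,0,0],[0,0,0],[0,0,0],[0,0,0],[0,0,0],[0,0,0],[0,0,0],[0,0,0]], "hand": [0.3,0.3,0.3,0.3,0.3,0.3,0.3,0.3]}}

```text
clock: 38.35
position: [0.6072, -0.2153, 0.2491]
ee_rot: [-0.001, 0.92, 0.391, -0.001]
contact_force: [0.2, -0.0, -1.5]
width: 0.0577
gripper_force: 44.1
```

{"api": "carry_out", "payload": {"linear": [[0,0,-0.008],[0,0,0],[0,0,0],[0,0,0]], "angular": [[0,0,0],[0,0,0],[0,0,0],[0,0,0]], "hand": [0.3,0.3,0.3,0.3]}}

```text
clock: 38.68
position: [0.6084, -0.2154, 0.2468]
ee_rot: [0.001, 0.92, 0.391, 0.001]
contact_force: [-0.5, -0.0, -1.8]
width: 0.058
gripper_force: 44.1
```

{"api": "carry_out", "payload": {"linear": [[-0.0024,0,-0.007],[0,0,0],[0,0,-0.003],[0,0,0],[0,0,0]], "angular": [[0,0,0],[0,0,0],[0,0,0],[0,0,0],[0,0,0]], "hand": [0.3,0.3,0.3,0.3,0.3]}}

```text
clock: 39.1
position: [0.6069, -0.2151, 0.2412]
ee_rot: [0.0, 0.92, 0.391, 0.0]
contact_force: [-1.2, 0.5, 3.7]
width: 0.0578
gripper_force: 44.6
```

{"api": "carry_out", "payload": {"linear": [[0,0,-0.002],[0,0,0],[0,0,0]], "angular": [[0,0,0],[0,0,0],[0,0,0]], "hand": [0.3,0.3,0.3]}}

```text
clock: 39.35
position: [0.607, -0.215, 0.2412]
ee_rot: [0.0, 0.92, 0.391, 0.0]
contact_force: [-2.5, 2.2, 8.0]
width: 0.0577
gripper_force: 45.1
```

Contact; release, rise, and retreat.

{"api": "carry_out", "payload": {"linear": [[0,0,0.002],[0,0,0],[0,0,0],[0,0,0],[0,0,0],[0,0,0],[0,0,0],[0,0,0]], "angular": [[0,0,0],[0,0,0],[0,0,0],[0,0,0],[0,0,0],[0,0,0],[0,0,0],[0,0,0]], "hand": [0.3,0.3,0.68,0.72,0.76,0.82,0.9,1]}}

```text
clock: 40.02
position: [0.607, -0.2152, 0.2405]
ee_rot: [-0.0, 0.92, 0.391, -0.0]
contact_force: [-0.1, 0.9, -0.3]
width: 0.0853
gripper_force: 0.0
```

{"api": "carry_out", "payload": {"linear": [[0,0,0],[0,0,0],[0,0,0.02],[0,0,0.04],[0,0,0.06],[0,0,0.06],[0,0,0.06],[0,0,0]], "angular": [[0,0,0],[0,0,0],[0,0,0],[0,0,0],[0,0,0],[0,0,0],[0,0,0],[0,0,0]], "hand": [1,1,1,1,1,1,1,1]}}

```text
clock: 40.68
position: [0.6084, -0.2158, 0.3689]
ee_rot: [0.005, 0.92, 0.391, 0.005]
contact_force: [1.7, -0.4, 1.2]
width: 0.0854
gripper_force: 0.0
```

{"api": "carry_out", "payload": {"linear": [[-0.07,0,0.02],[-0.07,0,0.02],[-0.07,0,0.02],[-0.07,0,0.02],[-0.07,0,0.02],[-0.07,0,0.02],[0,0,0],[0,0,0]], "angular": [[0,0,0],[0,0,0],[0,0,0],[0,0,0],[0,0,0],[0,0,0],[0,0,0],[0,0,0]], "hand": [1,1,1,1,1,1,1,1]}}

```text
clock: 41.35
position: [0.3956, -0.2149, 0.4223]
ee_rot: [0.001, 0.921, 0.39, 0.001]
contact_force: [0.1, 0.1, -0.0]
width: 0.0853
gripper_force: 0.0
```

```bash
python3 - <<'E'
from h import *
s=manip.get_state();print(s['position'],s['contact_force'])
t,ct=grab("scene","s20");T,_=grab("top","t20")
for k,d in(('blue',(.484,.417)),('yellow',(.4773,-.4147)),('orange',(.6066,-.216))):
    m=hsvmask(t,*C[k]);n,l,st,ce=cv2.connectedComponentsWithStats(m);q=pix(ct,[*d,.081]);print(k,q,[(st[i].tolist(),ce[i].round(1)) for i in range(1,n) if st[i,4]>40 and np.hypot(*(ce[i]-q))<40])
a=cv2.resize(t[90:300,180:500],None,fx=1.8,fy=1.8,interpolation=cv2.INTER_CUBIC);b=cv2.resize(T[150:270,160:500],(576,203),interpolation=cv2.INTER_CUBIC)
cv2.imwrite('pics/final.png',np.vstack([a,b])[:,:,::-1])
E
```

```text
[ 0.39555755 -0.21490376  0.42227624] [ 0.06276101  0.14443777 -0.031158  ]
blue (np.float64(458.3688282139701), np.float64(252.25426717486067)) [([427, 242, 49, 47, 792], array([453.4, 262.3]))]
yellow (np.float64(220.2629221408202), np.float64(119.87970478777521)) [([212, 112, 18, 18, 241], array([220.2, 120.7])), ([205, 126, 39, 26, 191], array([224.3, 142.2]))]
orange (np.float64(240.0856326110445), np.float64(171.35906049110565)) [([222, 163, 43, 43, 536], array([241.6, 182.2]))]
```

View pics/final.png

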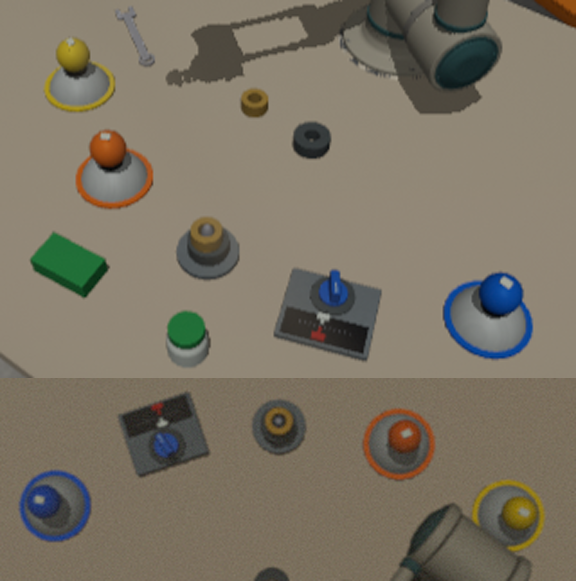

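The final view shows all three balls standing on their own domes, in the crop at blue (501,293), orange (108,148) and yellow (73,55). The collars are stacked on the post and the pointer faces the mark.

```bash
python3 -c "
from rig import manip
print(manip.sign_off())"
```

```text
the job is handed in; nothing more can be done
None
```

The job is handed in at about 41 s: both collars are home on the post, the pointer is within about 0.3 mm of the mark, and all three balls stand free on their own domes; the jar, tag box and wrench were not touched, and the judge's result was not shown.

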